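Clamp the sample rack on the shaker

TASK

Get the blue tube rack ready for shaking: push it along its guides until it is fully home against the end stop, then slide the red clamp arm down its bar onto the rack until the pad bears on the lid and the arm cocks and grips the bar. Then screw the wooden handle down tight, a good three quarters of a turn clockwise after the pad bears, and let go, leaving everything else on the bench where it stands.

Things in the scene. Friction and masses are not known exactly. Their poses are not given: they have to be found in the camera images.
- shaker: Low white bench shaker, 250 x 240 mm, fixed to the bench. Origin: centre of its underside; z up; -x its front (control strip), +y its loading end, where the rack sticks out. On its platform a mat strip (top 67 mm above the bench) runs along y on the line x = -60 mm between two low steel guides: 10 mm high, inner faces 63 mm apart, from y = -110 to +90 mm.
- end_stop (a point): Middle of the top edge, 95 mm above the bench, of the upright steel end stop's face; the face looks along the shaker's +y and lies at y = -90.5 mm in the shaker's frame.
- bar_top (a point): Top of the upright flat steel clamp bar (24 mm along the shaker's x, 8 mm along y), 295 mm above the bench, at x = +85, y = 0 mm in the shaker's frame. The clamp arm slides up and down on it.
- rack: Blue closed rack of capped tubes with a clear flat lid, stiff, 56 mm wide (its x), 180 long (its y), 72 high, about 0.35 kg. Origin: its centre. Stands on the mat between the guides, 40 to 80 mm short of the end stop, axes parallel to the shaker's within 1 degree; slides when pushed with 1 to 4 N. Home, its centre is at x = -60, y = 0 mm in the shaker's frame; lid 139 mm above the bench.
- rack_end (a point): Centre of the rack's outer end face (on its +y end, towards the loading end), where it is pushed; the face is 56 x 72 mm and the point is half-way up, 36 mm above the mat.
- jaw_beam (a point): Middle of the red clamp arm's beam, half-way up: where to hold it to slide it. The beam, 22 mm wide (along the shaker's y) and 28 mm high, runs level along the shaker's x from the sleeve on the bar to the screw boss; this point is 66 mm in front of the bar's centre line and 79 mm behind the axis of the handle, which stands up higher than the beam.
- jaw_height (a joint): Height of the clamp arm on its bar, m, 0 to 0.085, upward; jaw_beam is 165 mm above the bench at 0. It stays where left. Moved at jaw_beam it slides (under 15 N); pushed down at the handle it can jam. The pad meets the home rack's lid at about 0.016 + 0.0008 per rad of handle, 20 to 55 mm below the start; pressing the beam 2 to 5 mm further (15 to 25 N) cocks the arm: it grips the bar.
- handle_grip (a point): Middle of the wooden screw handle: an upright fluted round grip, 32 mm diameter, 58 mm long (29 mm above and below this point), on the clamp arm's outer end above the pad, at x = -60, y = 0 mm in the shaker's frame; 67 mm above the beam's middle when handle is 0, coming down 0.8 mm per rad as it is turned.
- handle (a joint): Angle of the clamp screw, rad, 0 (fully out) to 15; starts at 0 to 1. Grows when the handle is turned clockwise seen from above, which drives the pad down 5 mm per turn. Turns with about 0.1 N m and stays where left. Once the arm grips the bar each rad adds 8 to 16 N on the lid; tight is more than 35 N, reached within three quarters of a turn (4.7 rad) after the pad bears on the lid.
- pad: Round black rubber pad, 34 mm diameter, on the lower end of the clamp screw; origin at the centre of its lower face, 40 mm below the beam's middle when handle is 0; z up.
- pot_red: Specimen pot with a red lid, 58 mm diameter, 62 mm high, upright; origin under its centre. Bystander.
- pot_orange: Specimen pot with an orange lid, 58 mm diameter, 62 mm high, upright; origin under its centre. Bystander.
- dropper: White dropper bottle with a blue cap, 38 mm diameter, 100 mm high, upright; origin under its centre. Bystander.
- slide_box: Blue slide box, 87 x 142 x 34 mm, lying flat; origin under its centre. Bystander.
- marker: Orange marker pen with a black cap, 17 mm thick, 125 mm long, lying along its y; origin under its middle. Bystander.
- timer: White bench timer, 26 x 70 x 70 mm, standing; origin under its centre. Bystander.

How it is judged:
By the outcome, as a careful person would: the job done as asked, in the order asked, and still so for the second after the job is handed in, with the robot touching nothing.
It also fails if it takes over 72 s, if anything falls off the work surface, if the arm or the gripper's body presses on something with over 40 N, if the wrist force passes 120 N, or if a joint passes its speed limit or range.

ROBOT

A 6-joint arm with a two-finger parallel gripper is mounted at the origin on the work surface. World frame = base frame: x ahead of the robot, y to its left, z up, the work surface at z = 0. Lengths are in m, angles in rad, forces in N, time in s.
With the tool pointing down it reaches from about 0.35 to 0.8 m from the base axis. Payload 7.3 kg.
Tool frame: the origin (TCP) lies at the very end of the fingers, on their centre line; the grasp point (between the pads) lies 19 mm behind it (env.tcp_to_grasp is the distance from the TCP to the grasp point, in m); z points along the fingers, x is the direction in which the jaws open and shut, and the axes are right-handed (so a half turn about z gives the same grasp; the last joint's range is limited). The gripper opens to 85 mm and grips with 20 to 120 N. Pads are 22 mm wide; open, the fingers measure 114 mm over their backs; the gripper's body (76 mm by 85 mm) begins 54 mm behind the grasp point. The pads swing forward as they close: fully open they stand 13 mm farther back than shut.
Start: joints at [-1.35, 0.342, 1.524, -0, 1.275, -0.146], TCP at [0.188, -0.49, 0.231] pointing down, gripper open.
Joint ranges: [-2.53, 2.53], [-0.77, 2.02], [0.04, 2.7], [-1, 4.14], [0.28, 2.66], [-3.11, 3.11]. Speed limits (rad/s): [2.57, 2.57, 3.14, 3.14, 3.14, 3.14].

INTERFACE

Orientations are given as a unit quaternion [x, y, z, w].
In Python, from workcell import env gives the robot as it stands. The module is installed in compiled form; this text tells all that it offers.
- The arm moves only by the tool drive_tool, never from a script. Its argument "commands" is a list of rows, each an object of numbers: "rx", "ry", "rz": the turn, a rotation vector about the world's x, y, z in units of 5 degrees (1.0 is 5 degrees); "tx", "ty", "tz": the shift along the world's x, y, z in units of 25 mm (1.0 is 25 mm); "fingers": the closure, from 0 (fully open) to 1 (shut). In form: [{"rx": .., "ry": .., "rz": .., "tx": .., "ty": .., "tz": .., "fingers": ..}, ...]. A call has 1 to 10 rows; each row is the pose to reach, as a shift and turn from the pose measured when the call began; what a row does not reach only later rows make up. A row lasts 1/12 s, in which the tool goes at most 41.7 mm and 7.16 degrees, less where a joint would pass 70% of its speed; a pose out of reach is approached as far as the arm can. A call with a gripper value outside its range is refused whole. The fingers move at their own pace and stop on an object; "squeeze" is the grip in N (left out, the last holds). Time passes only in rows, so rows that repeat a pose let the fingers close. It gives the time, the measured TCP pose, the force and the opening at its end, in the units of the state.
- env.sense(): the state, without advancing time (a new reading comes with each control period).
- env.read_camera(name): name is "scene" or "side" or "wrist"; returns a dict with "img" (420x560x3 uint8, red, green, blue), "fov_y" (degrees; the focal length in pixels is half the picture's height over the tangent of half this angle, whatever the lens; pixels are square), "cx", "cy" (the principal point, pixels), "R" (3x3) and "t" (3): a world point X has camera coordinates R X + t; the wrist camera has in their place "mount" (4x4, takes a point from camera to tool coordinates, whose origin is the TCP and whose axes are the tool frame's). Camera axes: x right, y down, z forward; pixel columns grow to the right and rows downward; lengths in m; the calibration is good to about 2 mm. A picture is of the moment at which its call begins: read the wrist's pose just before it. There is no depth.
- env.hand_in(): hands the job in, once; it reports no verdict.
The state is a dict: "clock": time; "joint_positions": joint angles; "joint_velocities": joint speeds; "effort": joint torques, N m; "position": TCP position; "eef_rot": TCP orientation; "contact_force": force on the tool from outside, world axes, zero at the start; "wrist_torque": the same for the moment, N m; "opening": opening from 0.0 (shut) to 1.0 (fully open).
Only numpy, scipy, OpenCV 4.12 (cv2) and the standard library are available. Lean on these libraries where they do the work, as an engineer would, in place of code of your own. Each camera call takes 0.05 s, during which the arm holds its last target.

## Working session

There is one attempt and no reset: what is moved stays moved. The work goes in short steps, Python scripts to look and compute and a tool call to move; the robot and the scene stay as the last step left them, time stands still between calls to the robot, and variables do not carry over. Pictures are saved under pics/ and viewed, and the job is handed in when it is done.

Besides the shell and the picture viewer there is one more tool, called after "Emit:" as name(argument=value, ...) on one line, values as JSON. drive_tool: Moves the arm, as the interface text tells. Its arguments: {"type":"object","properties":{"commands":{"type":"array","items":{"type":"object","properties":{"rx":{"type":"number"},"ry":{"type":"number"},"rz":{"type":"number"},"tx":{"type":"number"},"ty":{"type":"number"},"tz":{"type":"number"},"fingers":{"type":"number"}}}},"squeeze":{"type":"number"}},"required":["commands"]}

```bash
mkdir -p pics
cat > h.py <<'E'
import numpy as np, cv2
from workcell import env
def snap(n,f):
    c=env.read_camera(n); cv2.imwrite('pics/'+f,cv2.cvtColor(c['img'],cv2.COLOR_RGB2BGR)); return c
def foc(c): return c['img'].shape[0]/2/np.tan(np.radians(c['fov_y']/2))
def ray(c,u,v):
    f=foc(c); d=np.array([(u-c['cx'])/f,(v-c['cy'])/f,1]); R=np.array(c['R']);t=np.array(c['t'])
    o=-R.T@t; d=R.T@d; return o,d/np.linalg.norm(d)
def onz(c,u,v,z):
    o,d=ray(c,u,v); return o+d*(z-o[2])/d[2]
def proj(c,X):
    p=np.array(c['R'])@np.array(X)+np.array(c['t']); f=foc(c); return np.array([p[0]/p[2]*f+c['cx'],p[1]/p[2]*f+c['cy']])
def two(c1,p1,c2,p2):
    o1,d1=ray(c1,*p1);o2,d2=ray(c2,*p2)
    A=np.stack([d1,-d2],1); s=np.linalg.lstsq(A,o2-o1,rcond=None)[0]
    a=o1+d1*s[0];b=o2+d2*s[1]; return (a+b)/2,np.linalg.norm(a-b)
E
python3 - <<'E'
from h import *
for n in ['scene','side','wrist']:
    c=snap(n,n+'0.png'); print(n,c['fov_y'],c['cx'],c['cy'],c.get('R'),c.get('t'),c.get('mount'))
print(env.sense())
E
```

```text
scene 57.167857426515766 274.0961512033234 212.44370483338733 [[ 0.42122465  0.90682186  0.01561744]
 [ 0.52096502 -0.22782447 -0.82261258]
 [-0.74240504  0.35464084 -0.56838775]] [-0.26442794 -0.11780875  1.5052477 ] None
side 51.63126635926102 279.824191241096 204.19844402140453 [[-0.84601329 -0.53314301  0.00447746]
 [-0.34848309  0.54659253 -0.76144346]
 [ 0.40351092 -0.6457516  -0.64821587]] [0.50355667 0.32526335 0.93409993] None
wrist 60.78541227417588 279.79260638626124 213.35584571392636 None None [[ 9.99999671e-01  4.52413021e-04 -6.72580714e-04 -2.31686101e-04]
 [-2.28181049e-04  9.53312341e-01  3.01985974e-01 -7.76916310e-02]
 [ 7.77801882e-04 -3.01985721e-01  9.53312131e-01 -1.42793894e-01]
 [ 0.00000000e+00  0.00000000e+00  0.00000000e+00  1.00000000e+00]]
{'clock': 0.15, 'joint_positions': array([-1.35001165e+00,  3.42550267e-01,  1.52479093e+00, -5.47655292e-06,
        1.27540967e+00, -1.46002228e-01]), 'joint_velocities': array([ 0.00061724, -0.00222573, -0.00428441, -0.00043469, -0.00194104,
       -0.00050981]), 'effort': array([ 6.34178123e-04, -4.33908927e+01, -2.46148217e+01, -1.86708094e-04,
        5.65317634e-03,  1.10242669e-05]), 'position': array([ 0.18822599, -0.48977585,  0.23079438]), 'eef_rot': array([ 8.24202326e-01, -5.66295145e-01, -4.26292496e-04, -3.91975464e-04]), 'contact_force': array([-0.70250682, -1.37335222,  0.4148764 ]), 'wrist_torque': array([-0.01750608,  0.02346918, -0.02588411]), 'opening': 1.0007325612057425}
```

View pics/scene0.png

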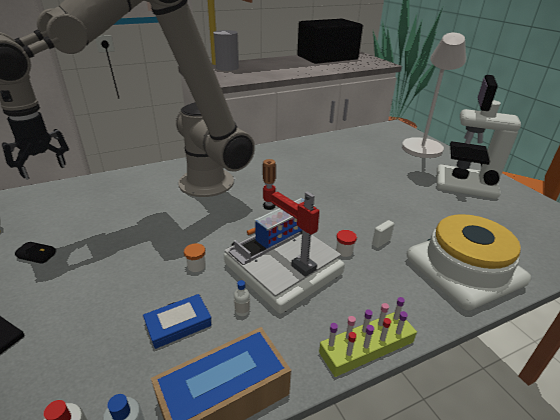

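View pics/side0.png

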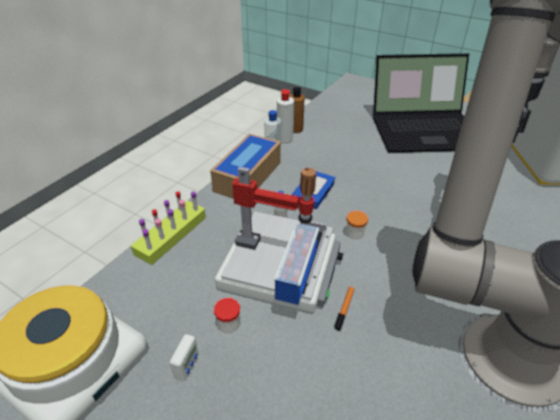

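View pics/wrist0.png

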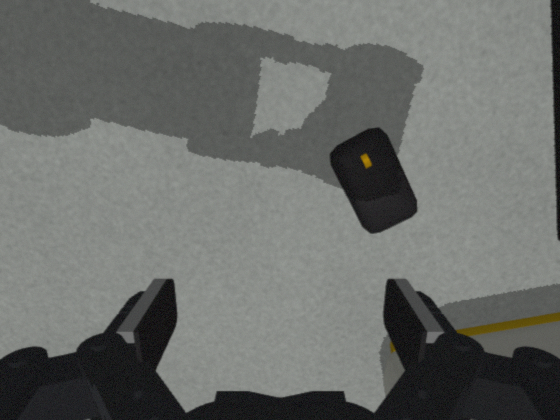

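The scene picture shows the shaker at about (285,265), with the bar top at (309,195) and the handle at (269,172). In the side picture the bar top is at (244,170), the handle at (308,180) and the rack at (298,262). I'll zoom in on both.

Run:
```python
import cv2
a=cv2.imread('pics/scene0.png')[150:310,200:370]; cv2.imwrite('pics/s_z.png',cv2.resize(a,None,fx=3.6,fy=3.6,interpolation=cv2.INTER_CUBIC))
a=cv2.imread('pics/side0.png')[155:335,205:365]; cv2.imwrite('pics/d_z.png',cv2.resize(a,None,fx=3.3,fy=3.3,interpolation=cv2.INTER_CUBIC))
```

```text
(no output)
```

View pics/s_z.png

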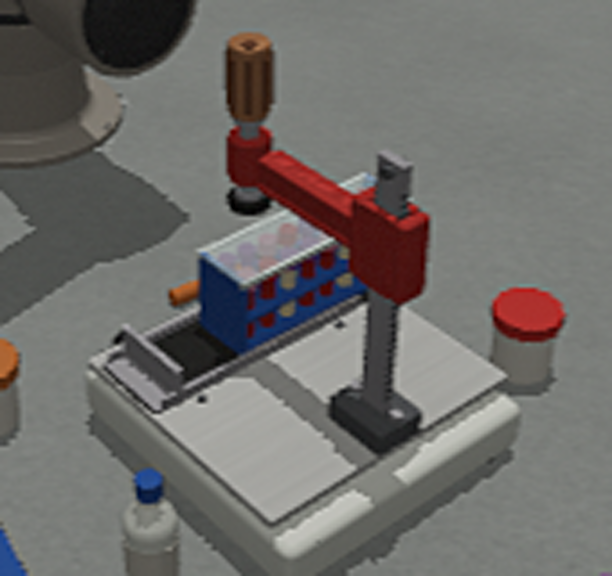

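View pics/d_z.png

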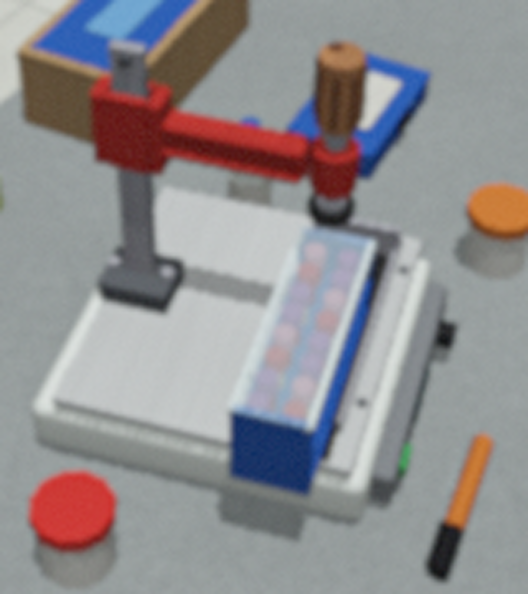

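Run:
```python
from h import *
s=env.read_camera('scene');d=env.read_camera('side')
S=lambda u,v:(u/3.6+200,v/3.6+150)
D=lambda u,v:(u/3.3+205,v/3.3+155)
print('bar 2v',two(s,S(396,159),d,D(130,47)), onz(s,*S(396,159),.295),onz(d,*D(130,47),.295))
print('handle top',two(s,S(249,42),d,D(342,50)))
print('handle bot',two(s,S(250,120),d,D(337,128)))
print('boss bot/pad',two(s,S(250,198),d,D(331,212)))
print('stop',onz(s,*S(152,356),.095))
for p in [(233,411),(318,428)]: print('rack +y end top',onz(d,*D(*p),.139))
for p in [(306,232),(375,240)]: print('rack -y end top',onz(d,*D(*p),.139))
for p in [(200,255),(246,284)]: print('rack -y end top scene',onz(s,*S(*p),.139))
print('rack bottoms',onz(d,*D(232,476),.067),onz(d,*D(308,490),.067))
for n,p in dict(L=(90,365),).items(): print(n,onz(s,*S(*p),.06))
print('pots',onz(d,*D(73,510),.062),onz(d,*D(502,210),.062),onz(s,*S(528,313),.062))
```

```text
bar 2v (array([0.6396114 , 0.07988175, 0.29178587]), np.float64(0.002554895486030934)) [0.64530958 0.07779084 0.295     ] [0.6363392  0.08212764 0.295     ]
handle top (array([0.50166603, 0.03910243, 0.31856456]), np.float64(0.0007793042520579439))
handle bot (array([0.5016878 , 0.04019609, 0.25574655]), np.float64(0.0013162483613605514))
boss bot/pad (array([0.4995153 , 0.04329287, 0.18519193]), np.float64(0.0016674371389342225))
stop [ 0.53943801 -0.05466763  0.095     ]
rack +y end top [0.48285651 0.19608228 0.139     ]
rack +y end top [0.43028248 0.17892919 0.139     ]
rack -y end top [0.5279136  0.02756929 0.139     ]
rack -y end top [0.48166309 0.00809591 0.139     ]
rack -y end top scene [0.49191439 0.00434027 0.139     ]
rack -y end top scene [0.53964435 0.0215002  0.139     ]
rack bottoms [0.48566181 0.19319074 0.067     ] [0.43678841 0.17570272 0.067     ]
L [ 0.49077381 -0.08846721  0.06      ]
pots [0.56152155 0.26950649 0.062     ] [ 0.4453875  -0.15338935  0.062     ] [0.57559525 0.25870995 0.062     ]
```

Emit:
drive_tool(commands=[{"tz":1.6,"rz":1.2},{"tz":3.2,"rz":2.4},{"tz":4.8,"tx":0.3,"rz":3.6},{"tz":6.4,"tx":1,"rz":4.8},{"tz":7,"tx":2,"ty":1,"rz":6},{"tz":7,"tx":3.2,"ty":2,"rz":7.2},{"tz":7,"tx":4.4,"ty":3,"rz":8.4},{"tz":7,"tx":5.6,"ty":4.1,"rz":9.6},{"tz":7,"tx":6.8,"ty":5.2,"rz":10.8},{"tz":7,"tx":8,"ty":6.3,"rz":12}])

```text
$.commands[0]: bad value
```

Emit:
drive_tool(commands=[{"rx":0,"ry":0,"rz":1.2,"tx":0,"ty":0,"tz":1.6,"fingers":0},{"rx":0,"ry":0,"rz":2.4,"tx":0,"ty":0,"tz":3.2,"fingers":0},{"rx":0,"ry":0,"rz":3.6,"tx":0.3,"ty":0,"tz":4.8,"fingers":0},{"rx":0,"ry":0,"rz":4.8,"tx":1,"ty":0,"tz":6.4,"fingers":0},{"rx":0,"ry":0,"rz":6,"tx":2,"ty":1,"tz":7,"fingers":0},{"rx":0,"ry":0,"rz":7.2,"tx":3.2,"ty":2,"tz":7,"fingers":0},{"rx":0,"ry":0,"rz":8.4,"tx":4.4,"ty":3,"tz":7,"fingers":0},{"rx":0,"ry":0,"rz":9.6,"tx":5.6,"ty":4.1,"tz":7,"fingers":0},{"rx":0,"ry":0,"rz":10.8,"tx":6.8,"ty":5.2,"tz":7,"fingers":0},{"rx":0,"ry":0,"rz":12,"tx":8,"ty":6.3,"tz":7,"fingers":0}])

```text
clock: 1.08
position: [0.3893, -0.3309, 0.406]
eef_rot: [0.997, -0.076, -0.0, -0.0]
contact_force: [1.1, -0.4, 0.4]
opening: 1.002
```

Emit:
drive_tool(commands=[{"rx":0,"ry":0,"rz":0.5,"tx":0.3,"ty":1.5,"tz":0.2,"fingers":0.3},{"rx":0,"ry":0,"rz":1,"tx":0.6,"ty":3,"tz":0.2,"fingers":1},{"rx":0,"ry":0,"rz":1.5,"tx":0.9,"ty":4.6,"tz":0.2,"fingers":1},{"rx":0,"ry":0,"rz":2,"tx":1.2,"ty":6.2,"tz":0.2,"fingers":1},{"rx":0,"ry":0,"rz":2.6,"tx":1.5,"ty":7.8,"tz":0.2,"fingers":1},{"rx":0,"ry":0,"rz":3.2,"tx":1.8,"ty":9.4,"tz":0.2,"fingers":1},{"rx":0,"ry":0,"rz":3.8,"tx":2.1,"ty":11,"tz":0.2,"fingers":1},{"rx":0,"ry":0,"rz":4.4,"tx":2.4,"ty":12.6,"tz":0.2,"fingers":1},{"rx":0,"ry":0,"rz":5,"tx":2.7,"ty":14.2,"tz":0.2,"fingers":1},{"rx":0,"ry":0,"rz":5,"tx":2.8,"ty":15.6,"tz":0.2,"fingers":1}])

```text
clock: 1.92
position: [0.4594, 0.0616, 0.4109]
eef_rot: [0.99, 0.143, -0.0, -0.0]
contact_force: [0.9, -0.7, 0.2]
opening: -0.003
```

Emit:
drive_tool(commands=[{"rx":0,"ry":0,"rz":0,"tx":0,"ty":1,"tz":0,"fingers":1},{"rx":0,"ry":0,"rz":0,"tx":0,"ty":2.5,"tz":0,"fingers":1},{"rx":0,"ry":0,"rz":0,"tx":0,"ty":2.5,"tz":0,"fingers":1},{"rx":0,"ry":0,"rz":0,"tx":0,"ty":2.5,"tz":0,"fingers":1}])

```text
clock: 2.25
position: [0.4591, 0.1258, 0.4106]
eef_rot: [0.989, 0.145, -0.001, -0.0]
contact_force: [-0.1, -0.1, 0.5]
opening: -0.001
```

```bash
cat >> h.py <<'E'
from scipy.spatial.transform import Rotation as Ro
def wrist(f):
    s=env.sense(); c=snap('wrist',f); T=np.eye(4); T[:3,:3]=Ro.from_quat(s['eef_rot']).as_matrix(); T[:3,3]=s['position']
    M=T@np.array(c['mount']); c['R']=M[:3,:3].T; c['t']=-M[:3,:3].T@M[:3,3]; return c
E
python3 - <<'E'
from h import *
import pickle
c=wrist('w1.png'); pickle.dump(c,open('w1.pkl','wb')); s=env.sense()
print(s['clock'],s['position'],s['joint_positions'],s['contact_force'],s['opening'])
E
```

```text
2.3 [0.45925129 0.12450331 0.41067462] [ 1.03564697e-01  1.73813434e-01  1.26802839e+00 -1.31993029e-04
  1.70073396e+00 -1.86094924e-01] [ 1.41808445  0.49227725 -0.77423602] -0.0027563424144494927
```

View pics/w1.png

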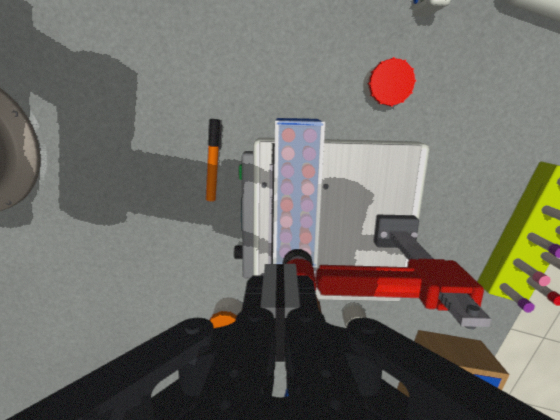

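The wrist picture shows the rack's outer top edge from (277,120) to (324,120), with the shaker at right angles to it. The bar top is near (475,305).

Run:
```python
import cv2
a=cv2.imread('pics/w1.png')[100:330,230:490]; cv2.imwrite('pics/w1z.png',cv2.resize(a,None,fx=3,fy=2.6,interpolation=cv2.INTER_CUBIC))
```

```text
(no output)
```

View pics/w1z.png

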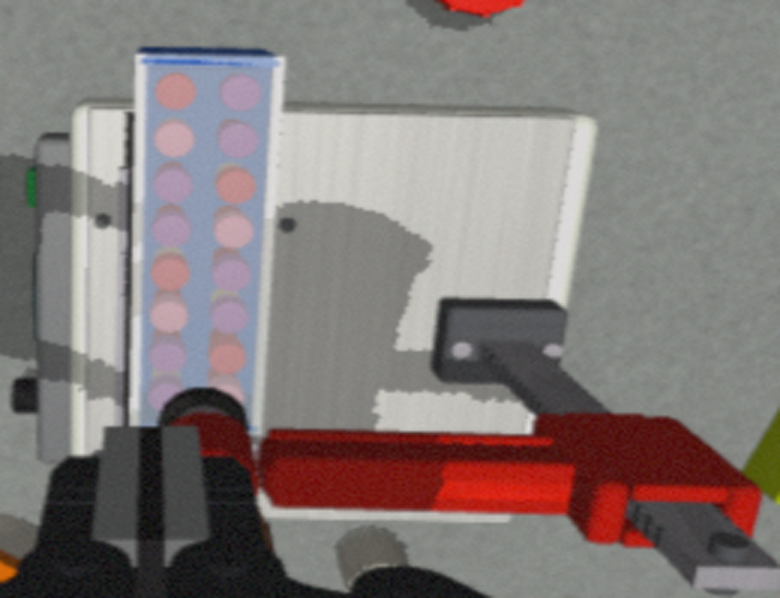

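Run:
```python
from h import *
import pickle
c=pickle.load(open('w1.pkl','rb'))
Z=lambda u,v:(u/3+230,v/2.6+100)
for n,p,z in [('endL',(136,57),.139),('endR',(286,57),.139),('L2',(133,420),.139),('R2',(256,420),.139),('bar',(737,579),.295),
  ('plinthL',(76,104),.06),('plinthR',(596,118),.06),('redpot',(484,0),.062)]:
    print(n,onz(c,*Z(*p),z).round(4))
s=env.read_camera('scene');d=env.read_camera('side')
g=[(onz(c,*Z(136,57),.139)+onz(c,*Z(286,57),.139))/2]
print(g, proj(s,g[0]),proj(d,g[0]))
```

```text
endL [0.4388 0.1764 0.139 ]
endR [0.4926 0.1926 0.139 ]
L2 [0.4864 0.0114 0.139 ]
R2 [0.5362 0.0264 0.139 ]
bar [0.6452 0.0772 0.295 ]
plinthL [0.4199 0.1413 0.06  ]
plinthR [0.6481 0.2023 0.06  ]
redpot [0.5765 0.2424 0.062 ]
[array([0.46570001, 0.18451267, 0.139     ])] [308.14287717 201.82379695] [285.4452193  279.33606122]
```

Emit:
drive_tool(commands=[{"rx":0,"ry":0,"rz":0,"tx":0,"ty":1.5,"tz":-0.5,"fingers":1},{"rx":0,"ry":0,"rz":0,"tx":-0.2,"ty":2.9,"tz":-1.5,"fingers":1},{"rx":0,"ry":0,"rz":0,"tx":-0.2,"ty":4,"tz":-2.8,"fingers":1},{"rx":0,"ry":0,"rz":0,"tx":-0.2,"ty":4.2,"tz":-4.4,"fingers":1},{"rx":0,"ry":0,"rz":0,"tx":-0.2,"ty":4.2,"tz":-6,"fingers":1},{"rx":0,"ry":0,"rz":0,"tx":-0.2,"ty":4.2,"tz":-7.6,"fingers":1},{"rx":0,"ry":0,"rz":0,"tx":-0.2,"ty":4.2,"tz":-9.2,"fingers":1},{"rx":0,"ry":0,"rz":0,"tx":-0.2,"ty":4.2,"tz":-10.8,"fingers":1},{"rx":0,"ry":0,"rz":0,"tx":-0.2,"ty":4.2,"tz":-12.3,"fingers":1},{"rx":0,"ry":0,"rz":0,"tx":-0.2,"ty":4.2,"tz":-12.7,"fingers":1}])

```text
clock: 3.23
position: [0.4518, 0.2257, 0.0884]
eef_rot: [0.99, 0.142, -0.005, 0.001]
contact_force: [-0.9, -1.1, 0.3]
opening: 0.0
```

Run:
```python
from h import *
a=snap('side','d2.png')['img'][150:340,200:380]
b=snap('scene','s2.png')['img'][150:310,200:370]
f=lambda a:cv2.resize(a,(390,400),interpolation=cv2.INTER_CUBIC)
cv2.imwrite('pics/m2.png',cv2.cvtColor(np.hstack([f(a),f(b)]),cv2.COLOR_RGB2BGR))
s=env.sense();print(s['clock'],s['position'],s['contact_force'])
```

```text
3.3333 [0.45386829 0.22682733 0.09199433] [-0.41249761  0.300296    1.37946949]
```

View pics/m2.png

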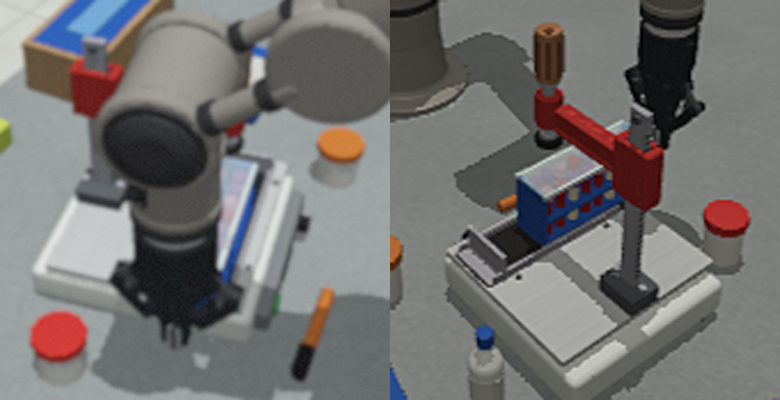

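Emit:
drive_tool(commands=[{"rx":0,"ry":0,"rz":0,"tx":0.09,"ty":-0.29,"tz":0,"fingers":1},{"rx":0,"ry":0,"rz":0,"tx":0.17,"ty":-0.58,"tz":0,"fingers":1},{"rx":0,"ry":0,"rz":0,"tx":0.25,"ty":-0.86,"tz":0,"fingers":1},{"rx":0,"ry":0,"rz":0,"tx":0.34,"ty":-1.15,"tz":0,"fingers":1},{"rx":0,"ry":0,"rz":0,"tx":0.42,"ty":-1.43,"tz":0,"fingers":1},{"rx":0,"ry":0,"rz":0,"tx":0.5,"ty":-1.7,"tz":0,"fingers":1},{"rx":0,"ry":0,"rz":0,"tx":0.58,"ty":-1.96,"tz":0,"fingers":1},{"rx":0,"ry":0,"rz":0,"tx":0.66,"ty":-2.2,"tz":0,"fingers":1},{"rx":0,"ry":0,"rz":0,"tx":0.74,"ty":-2.5,"tz":0,"fingers":1},{"rx":0,"ry":0,"rz":0,"tx":0.8,"ty":-2.7,"tz":0,"fingers":1}])

```text
clock: 4.17
position: [0.4741, 0.1586, 0.092]
eef_rot: [0.99, 0.142, -0.003, 0.0]
contact_force: [-1.6, 2.6, 1.9]
opening: -0.0
```

Emit:
drive_tool(commands=[{"rx":0,"ry":0,"rz":0,"tx":0.06,"ty":-0.2,"tz":0,"fingers":1},{"rx":0,"ry":0,"rz":0,"tx":0.12,"ty":-0.4,"tz":0,"fingers":1},{"rx":0,"ry":0,"rz":0,"tx":0.16,"ty":-0.55,"tz":0,"fingers":1},{"rx":0,"ry":0,"rz":0,"tx":0.18,"ty":-0.6,"tz":0,"fingers":1}])

```text
clock: 4.5
position: [0.4787, 0.143, 0.0919]
eef_rot: [0.99, 0.142, -0.003, 0.001]
contact_force: [-0.9, 3.5, 2.2]
opening: 0.002
```

Emit:
drive_tool(commands=[{"rx":0,"ry":0,"rz":0,"tx":0.03,"ty":-0.1,"tz":0,"fingers":1},{"rx":0,"ry":0,"rz":0,"tx":0.06,"ty":-0.2,"tz":0,"fingers":1},{"rx":0,"ry":0,"rz":0,"tx":0.09,"ty":-0.3,"tz":0,"fingers":1}])

```text
clock: 4.75
position: [0.4808, 0.1392, 0.0925]
eef_rot: [0.99, 0.141, -0.002, -0.003]
contact_force: [-4.8, 37.3, 9.1]
opening: 0.0
```

Emit:
drive_tool(commands=[{"rx":0,"ry":0,"rz":0,"tx":0.03,"ty":-0.09,"tz":0,"fingers":1},{"rx":0,"ry":0,"rz":0,"tx":0.04,"ty":-0.13,"tz":0,"fingers":1},{"rx":0,"ry":0,"rz":0,"tx":0.04,"ty":-0.13,"tz":0,"fingers":1}])

```text
clock: 5.0
position: [0.4815, 0.1396, 0.093]
eef_rot: [0.99, 0.141, -0.001, -0.006]
contact_force: [-3.7, 23.0, 4.4]
opening: 0.001
```

Force jumped from 3.5 to 37 N as the rack met the stop. I'll back off, raise the tool and check.

Emit:
drive_tool(commands=[{"rx":0,"ry":0,"rz":0,"tx":-0.15,"ty":0.5,"tz":0,"fingers":1},{"rx":0,"ry":0,"rz":0,"tx":-0.4,"ty":1.5,"tz":0,"fingers":1},{"rx":0,"ry":0,"rz":0,"tx":-0.4,"ty":1.8,"tz":1.5,"fingers":1},{"rx":0,"ry":0,"rz":0,"tx":-0.4,"ty":1.8,"tz":3.1,"fingers":1},{"rx":0,"ry":0,"rz":0,"tx":-0.4,"ty":1.8,"tz":4.7,"fingers":1},{"rx":0,"ry":0,"rz":0,"tx":-0.4,"ty":1.8,"tz":6.3,"fingers":1},{"rx":0,"ry":0,"rz":0,"tx":-0.4,"ty":1.8,"tz":7.9,"fingers":0.5},{"rx":0,"ry":0,"rz":0,"tx":-0.4,"ty":1.8,"tz":9.5,"fingers":0},{"rx":0,"ry":0,"rz":0,"tx":-0.4,"ty":1.8,"tz":11.1,"fingers":0},{"rx":0,"ry":0,"rz":0,"tx":-0.4,"ty":1.8,"tz":12.7,"fingers":0}])

```text
clock: 5.83
position: [0.471, 0.1839, 0.4125]
eef_rot: [0.99, 0.14, -0.001, -0.005]
contact_force: [1.3, 0.6, -0.6]
opening: 0.564
```

Run:
```python
from h import *
import pickle
c=wrist('w3.png'); pickle.dump(c,open('w3.pkl','wb'))
b=snap('scene','s3.png')['img'][150:310,200:370]
f=lambda a:cv2.resize(a,(390,400),interpolation=cv2.INTER_CUBIC)
cv2.imwrite('pics/m3.png',cv2.cvtColor(np.hstack([f(c['img'][80:340,220:480]),f(b)]),cv2.COLOR_RGB2BGR))
s=env.sense();print(s['clock'],s['position'],s['contact_force'])
```

```text
5.9333 [0.4730949  0.18435697 0.41726126] [0.84047536 0.28449144 0.90746257]
```

View pics/m3.png

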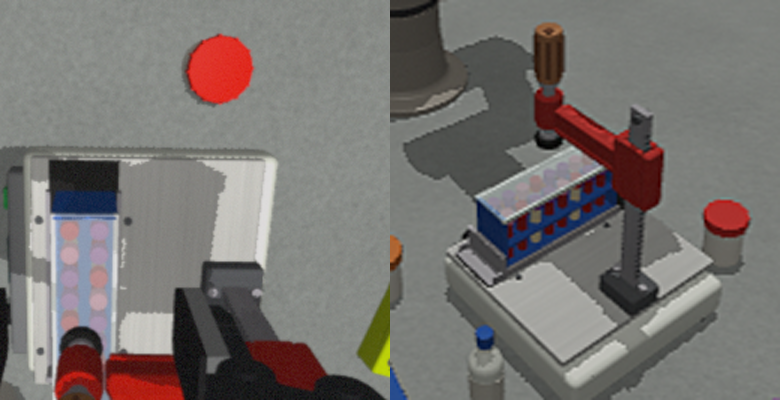

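View pics/w3.png

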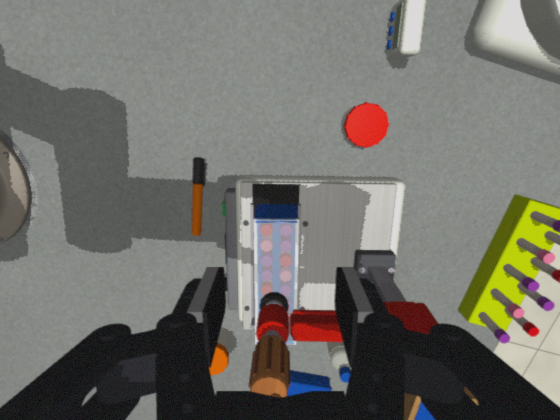

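Run:
```python
from h import *
import pickle
c=pickle.load(open('w3.pkl','rb'))
Z=lambda u,v:(u/1.5+220,v/1.538+80)
for n,p,z in [('endL',(51,216),.139),('endR',(117,214),.139),('plinthL',(27,152),.06),('plinthR',(278,154),.06)]:
    print(n,onz(c,*Z(*p),z).round(4))
print('handle top',onz(c,270,383,.318))
s=env.read_camera('scene'); print('scene handle top',onz(s,269.2,161.7,.318), 'dropper', onz(s,241,286,.10),'orange',onz(s,195,251,.062))
```

```text
endL [0.4576 0.1174 0.139 ]
endR [0.5089 0.1341 0.139 ]
plinthL [0.4215 0.1442 0.06  ]
plinthR [0.6483 0.2081 0.06  ]
handle top [0.50282674 0.04677907 0.318     ]
scene handle top [0.50140818 0.03967773 0.318     ] dropper [ 0.67086154 -0.10810477  0.1       ] orange [ 0.45781762 -0.16466511  0.062     ]
```

The rack is home against the stop. Next I'll turn the tool and move above the beam.

Emit:
drive_tool(commands=[{"rx":0,"ry":0,"rz":1.4,"tx":0.5,"ty":-0.5,"tz":0,"fingers":0},{"rx":0,"ry":0,"rz":2.8,"tx":1,"ty":-1,"tz":0,"fingers":0},{"rx":0,"ry":0,"rz":4.2,"tx":1.5,"ty":-1.5,"tz":0,"fingers":0},{"rx":0,"ry":0,"rz":5.6,"tx":2,"ty":-2,"tz":0,"fingers":0},{"rx":0,"ry":0,"rz":7,"tx":2.5,"ty":-2.5,"tz":0,"fingers":0},{"rx":0,"ry":0,"rz":8.4,"tx":3,"ty":-3,"tz":0,"fingers":0},{"rx":0,"ry":0,"rz":9.8,"tx":3.5,"ty":-3.5,"tz":0,"fingers":0},{"rx":0,"ry":0,"rz":11.2,"tx":4,"ty":-4,"tz":0,"fingers":0},{"rx":0,"ry":0,"rz":12.6,"tx":4.3,"ty":-4.5,"tz":0,"fingers":0},{"rx":0,"ry":0,"rz":14,"tx":4.36,"ty":-4.96,"tz":0,"fingers":0}])

```text
clock: 6.82
position: [0.5823, 0.0588, 0.4109]
eef_rot: [0.729, 0.685, -0.003, -0.007]
contact_force: [0.6, -0.1, -1.0]
opening: 0.998
```

Emit:
drive_tool(commands=[{"rx":0,"ry":0,"rz":1.4,"tx":0,"ty":0,"tz":-0.3,"fingers":0},{"rx":0,"ry":0,"rz":2.8,"tx":0,"ty":0,"tz":-0.7,"fingers":0},{"rx":0,"ry":0,"rz":4,"tx":0,"ty":0,"tz":-1,"fingers":0},{"rx":0,"ry":0,"rz":4,"tx":0,"ty":0,"tz":-1,"fingers":0}])

```text
clock: 7.15
position: [0.5817, 0.0582, 0.3825]
eef_rot: [0.597, 0.802, -0.006, -0.009]
contact_force: [0.2, -1.1, -0.4]
opening: 1.001
```

Run:
```python
from h import *
import pickle
c=wrist('w4.png'); pickle.dump(c,open('w4.pkl','wb'))
s=env.sense();print(s['clock'],s['position'],Ro.from_quat(s['eef_rot']).as_matrix().round(3),s['contact_force'],s['joint_positions'],s['opening'])
```

```text
7.2 [0.58186021 0.05836022 0.38379104] [[-0.281  0.96  -0.019]
 [ 0.96   0.281  0.   ]
 [ 0.006 -0.019 -1.   ]] [-0.12195244 -0.46211932  0.26905244] [-3.08457167e-02  4.13902900e-01  1.00655972e+00 -3.96423079e-04
  1.74054312e+00 -1.88636885e+00] 0.9994468026109402
```

View pics/w4.png

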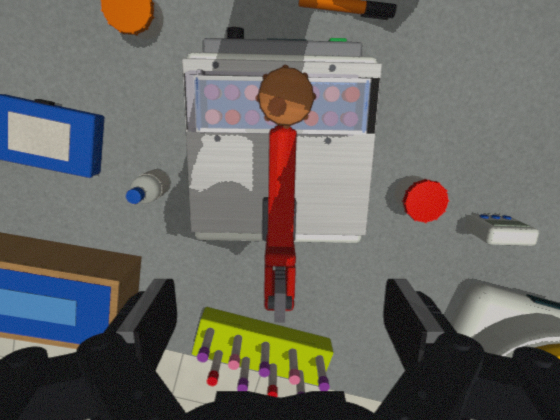

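The wrist picture shows the handle top centred at about (286,95), the beam running down to (282,255) and the bar top at about (280,312).

Run:
```python
from h import *
import pickle
c=pickle.load(open('w4.pkl','rb')); img=c['img']
cv2.imwrite('pics/w4z.png',cv2.cvtColor(cv2.resize(img[55:330,235:335],None,fx=4,fy=2.1,interpolation=cv2.INTER_CUBIC),cv2.COLOR_RGB2BGR))
r=img.astype(int); m=(r[...,0]>80)&(r[...,1]<45)&(r[...,2]<45)
for v in range(130,262,12):
    us=[u for u in range(250,320) if m[v,u]]
    if us: print(v,us[0],us[-1])
print('handle',onz(c,286,95,.318),onz(c,286,92,.318),'bar',onz(c,280,318,.295))
for v in (150,200,240): print(onz(c,282,v,.237))
```

```text
130 271 294
142 270 295
154 270 294
166 269 294
178 270 293
190 269 293
202 268 293
214 268 293
226 268 292
238 268 292
handle [0.50296999 0.03917962 0.318     ] [0.5014626  0.03872116 0.318     ] bar [0.65313345 0.08078421 0.295     ]
[0.54095075 0.04937609 0.237     ]
[0.58056266 0.06128701 0.237     ]
[0.6146577  0.07153907 0.237     ]
```

View pics/w4z.png

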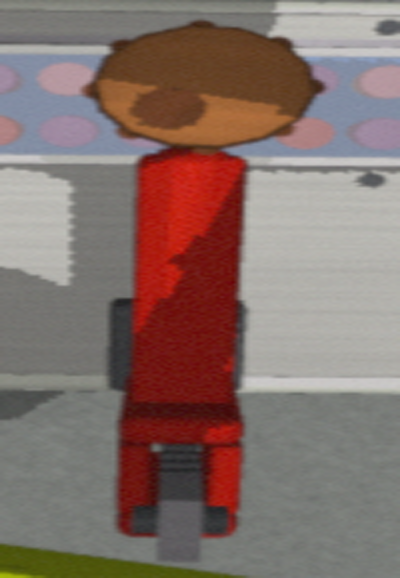

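Emit:
drive_tool(commands=[{"rx":0,"ry":-0.22,"rz":0,"tx":0,"ty":0.1,"tz":-1.2,"fingers":0.3},{"rx":0,"ry":-0.22,"rz":0,"tx":0,"ty":0.1,"tz":-2.4,"fingers":0.3},{"rx":0,"ry":-0.22,"rz":0,"tx":0,"ty":0.1,"tz":-3.6,"fingers":0.3},{"rx":0,"ry":-0.22,"rz":0,"tx":0,"ty":0.1,"tz":-4.8,"fingers":0.3},{"rx":0,"ry":-0.22,"rz":0,"tx":0,"ty":0.1,"tz":-5.8,"fingers":0.3},{"rx":0,"ry":-0.22,"rz":0,"tx":0,"ty":0.1,"tz":-6.6,"fingers":0.3},{"rx":0,"ry":-0.22,"rz":0,"tx":0,"ty":0.1,"tz":-6.9,"fingers":0.3},{"rx":0,"ry":-0.22,"rz":0,"tx":0,"ty":0.1,"tz":-6.9,"fingers":0.3}])

```text
clock: 7.87
position: [0.581, 0.0608, 0.2095]
eef_rot: [0.601, 0.8, -0.001, -0.002]
contact_force: [-0.0, -0.2, -0.0]
opening: 0.701
```

Run:
```python
from h import *
c=wrist('w5.png')
a=snap('side','d5.png')['img'][130:320,200:380]
b=snap('scene','s5.png')['img'][130:310,200:370]
f=lambda a:cv2.resize(a,(400,420),interpolation=cv2.INTER_CUBIC)
cv2.imwrite('pics/m5.png',cv2.cvtColor(np.hstack([f(a),f(b)]),cv2.COLOR_RGB2BGR))
s=env.sense();print(s['clock'],s['position'],s['eef_rot'],s['contact_force'],s['opening'])
```

```text
8.0167 [0.5827675  0.06080078 0.21295037] [6.00051862e-01 7.99960071e-01 7.83124577e-04 1.01706760e-03] [-1.22345331 -0.04531818  0.1143158 ] 0.7006579534801523
```

View pics/w5.png

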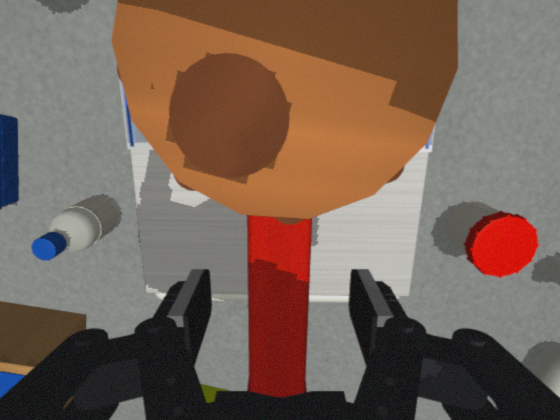

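View pics/m5.png

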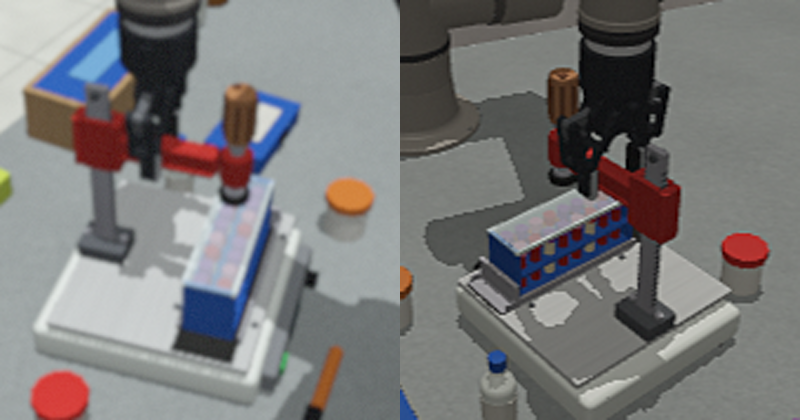

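The beam sits centred between the open fingers, so I'll close on it.

Emit:
drive_tool(commands=[{"rx":0,"ry":0,"rz":0,"tx":0,"ty":0,"tz":0,"fingers":0.6},{"rx":0,"ry":0,"rz":0,"tx":0,"ty":0,"tz":0,"fingers":0.7},{"rx":0,"ry":0,"rz":0,"tx":0,"ty":0,"tz":0,"fingers":0.8},{"rx":0,"ry":0,"rz":0,"tx":0,"ty":0,"tz":0,"fingers":1},{"rx":0,"ry":0,"rz":0,"tx":0,"ty":0,"tz":0,"fingers":1},{"rx":0,"ry":0,"rz":0,"tx":0,"ty":0,"tz":0,"fingers":1}], squeeze=60)

```text
clock: 8.52
position: [0.5833, 0.0603, 0.2136]
eef_rot: [0.6, 0.8, 0.001, 0.002]
contact_force: [1.2, -3.3, 3.2]
opening: 0.248
```

Emit:
drive_tool(commands=[{"rx":0,"ry":0,"rz":0,"tx":0,"ty":0,"tz":-0.1,"fingers":1},{"rx":0,"ry":0,"rz":0,"tx":0,"ty":0,"tz":-0.2,"fingers":1},{"rx":0,"ry":0,"rz":0,"tx":0,"ty":0,"tz":-0.3,"fingers":1},{"rx":0,"ry":0,"rz":0,"tx":0,"ty":0,"tz":-0.4,"fingers":1}])

```text
clock: 8.85
position: [0.5833, 0.0603, 0.2041]
eef_rot: [0.6, 0.8, 0.001, 0.002]
contact_force: [-1.2, -2.2, 5.9]
opening: 0.248
```

Emit:
drive_tool(commands=[{"rx":0,"ry":0,"rz":0,"tx":0,"ty":0,"tz":-0.1,"fingers":1},{"rx":0,"ry":0,"rz":0,"tx":0,"ty":0,"tz":-0.2,"fingers":1},{"rx":0,"ry":0,"rz":0,"tx":0,"ty":0,"tz":-0.3,"fingers":1},{"rx":0,"ry":0,"rz":0,"tx":0,"ty":0,"tz":-0.4,"fingers":1},{"rx":0,"ry":0,"rz":0,"tx":0,"ty":0,"tz":-0.5,"fingers":1},{"rx":0,"ry":0,"rz":0,"tx":0,"ty":0,"tz":-0.6,"fingers":1},{"rx":0,"ry":0,"rz":0,"tx":0,"ty":0,"tz":-0.7,"fingers":1},{"rx":0,"ry":0,"rz":0,"tx":0,"ty":0,"tz":-0.8,"fingers":1}])

```text
clock: 9.52
position: [0.5833, 0.0603, 0.1846]
eef_rot: [0.6, 0.8, 0.001, 0.002]
contact_force: [-1.5, -2.2, 6.7]
opening: 0.246
```

Run:
```python
from h import *
a=snap('side','d6.png')['img'][130:320,200:380]
b=snap('scene','s6.png')['img'][150:310,210:360]
f=lambda a:cv2.resize(a,(400,420),interpolation=cv2.INTER_CUBIC)
cv2.imwrite('pics/m6.png',cv2.cvtColor(np.hstack([f(a),f(b)]),cv2.COLOR_RGB2BGR))
s=env.sense();print(s['clock'],s['position'],s['eef_rot'],s['contact_force'],s['opening'])
```

```text
9.6167 [0.5833331  0.0603327  0.18386698] [0.60039157 0.79970208 0.00132741 0.00218778] [ 1.58655522 -1.29520237  0.46072898] 0.2465199157474935
```

View pics/m6.png

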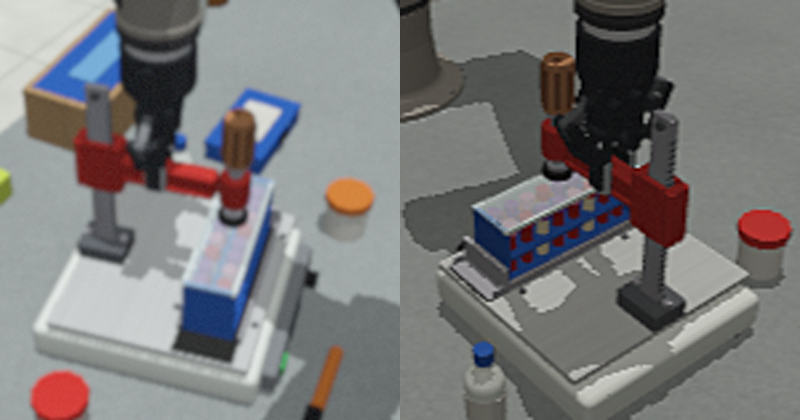

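Emit:
drive_tool(commands=[{"rx":0,"ry":0,"rz":0,"tx":0,"ty":0,"tz":-0.06,"fingers":1},{"rx":0,"ry":0,"rz":0,"tx":0,"ty":0,"tz":-0.12,"fingers":1},{"rx":0,"ry":0,"rz":0,"tx":0,"ty":0,"tz":-0.18,"fingers":1},{"rx":0,"ry":0,"rz":0,"tx":0,"ty":0,"tz":-0.24,"fingers":1}])

```text
clock: 9.95
position: [0.5834, 0.0603, 0.1779]
eef_rot: [0.6, 0.8, 0.001, 0.002]
contact_force: [0.2, -1.4, 4.1]
opening: 0.243
```

Emit:
drive_tool(commands=[{"rx":0,"ry":0,"rz":0,"tx":0,"ty":0,"tz":-0.05,"fingers":1},{"rx":0,"ry":0,"rz":0,"tx":0,"ty":0,"tz":-0.1,"fingers":1},{"rx":0,"ry":0,"rz":0,"tx":0,"ty":0,"tz":-0.14,"fingers":1}])

```text
clock: 10.2
position: [0.5834, 0.0603, 0.1742]
eef_rot: [0.6, 0.8, 0.001, 0.002]
contact_force: [-0.3, -1.8, 4.4]
opening: 0.245
```

Emit:
drive_tool(commands=[{"rx":0,"ry":0,"rz":0,"tx":0,"ty":0,"tz":-0.04,"fingers":1},{"rx":0,"ry":0,"rz":0,"tx":0,"ty":0,"tz":-0.08,"fingers":1}])

```text
clock: 10.37
position: [0.5833, 0.0603, 0.1721]
eef_rot: [0.6, 0.8, 0.001, 0.002]
contact_force: [-0.8, -1.9, 4.5]
opening: 0.244
```

Emit:
drive_tool(commands=[{"rx":0,"ry":0,"rz":0,"tx":0,"ty":0,"tz":-0.04,"fingers":1},{"rx":0,"ry":0,"rz":0,"tx":0,"ty":0,"tz":-0.08,"fingers":1}])

```text
clock: 10.53
position: [0.5834, 0.0603, 0.1699]
eef_rot: [0.6, 0.8, 0.001, 0.002]
contact_force: [-0.9, -1.2, 4.3]
opening: 0.246
```

Emit:
drive_tool(commands=[{"rx":0,"ry":0,"rz":0,"tx":0,"ty":0,"tz":-0.04,"fingers":1},{"rx":0,"ry":0,"rz":0,"tx":0,"ty":0,"tz":-0.08,"fingers":1}])

```text
clock: 10.7
position: [0.5834, 0.0604, 0.1681]
eef_rot: [0.6, 0.8, 0.001, 0.002]
contact_force: [-0.6, -1.1, 9.7]
opening: 0.244
```

Emit:
drive_tool(commands=[{"rx":0,"ry":0,"rz":0,"tx":0,"ty":0,"tz":-0.04,"fingers":1},{"rx":0,"ry":0,"rz":0,"tx":0,"ty":0,"tz":-0.08,"fingers":1}])

```text
clock: 10.87
position: [0.5835, 0.0604, 0.1676]
eef_rot: [0.6, 0.8, 0.002, 0.003]
contact_force: [-2.5, -1.5, 19.2]
opening: 0.24
```

Emit:
drive_tool(commands=[{"rx":0,"ry":0,"rz":0,"tx":0,"ty":0,"tz":-0.06,"fingers":1},{"rx":0,"ry":0,"rz":0,"tx":0,"ty":0,"tz":-0.1,"fingers":1},{"rx":0,"ry":0,"rz":0,"tx":0,"ty":0,"tz":-0.1,"fingers":1}])

```text
clock: 11.12
position: [0.5837, 0.0604, 0.1671]
eef_rot: [0.6, 0.8, 0.002, 0.003]
contact_force: [-3.7, -1.5, 17.3]
opening: 0.248
```

Run:
```python
from h import *
a=snap('side','d7.png')['img'][150:300,220:360]
b=snap('scene','s7.png')['img'][150:310,210:360]
f=lambda a:cv2.resize(a,(400,420),interpolation=cv2.INTER_CUBIC)
cv2.imwrite('pics/m7.png',cv2.cvtColor(np.hstack([f(a),f(b)]),cv2.COLOR_RGB2BGR))
s=env.sense();print(s['clock'],s['position'],s['eef_rot'],s['contact_force'],s['wrist_torque'],s['opening'])
```

```text
11.2167 [0.58369801 0.06043109 0.16715109] [0.60041431 0.79967876 0.00218675 0.00342874] [-3.3536391  -1.73232458 18.31232495] [-0.28521262  1.248322   -0.35584204] 0.24167846491917938
```

View pics/m7.png

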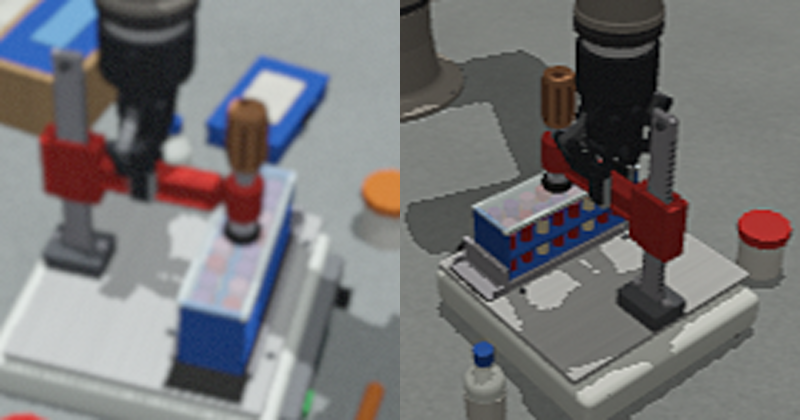

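Emit:
drive_tool(commands=[{"rx":0,"ry":0,"rz":0,"tx":0,"ty":0,"tz":-0.1,"fingers":1},{"rx":0,"ry":0,"rz":0,"tx":0,"ty":0,"tz":-0.15,"fingers":1},{"rx":0,"ry":0,"rz":0,"tx":0,"ty":0,"tz":-0.18,"fingers":1},{"rx":0,"ry":0,"rz":0,"tx":0,"ty":0,"tz":-0.18,"fingers":1}])

```text
clock: 11.55
position: [0.5839, 0.0604, 0.1667]
eef_rot: [0.601, 0.8, 0.003, 0.005]
contact_force: [-9.4, -2.8, 29.8]
opening: 0.246
```

Emit:
drive_tool(commands=[{"rx":-0.03,"ry":0.1,"rz":0,"tx":0,"ty":0,"tz":-0.1,"fingers":1},{"rx":-0.06,"ry":0.2,"rz":0,"tx":0,"ty":0,"tz":-0.15,"fingers":1},{"rx":-0.09,"ry":0.3,"rz":0,"tx":0,"ty":0,"tz":-0.2,"fingers":1},{"rx":-0.09,"ry":0.3,"rz":0,"tx":0,"ty":0,"tz":-0.2,"fingers":1}])

```text
clock: 11.88
position: [0.5835, 0.0603, 0.1664]
eef_rot: [0.601, 0.799, -0.008, -0.002]
contact_force: [-15.8, -2.5, 34.5]
opening: 0.245
```

Run:
```python
from h import *
s=env.sense();print(s['clock'],s['position'],(Ro.from_quat(s['eef_rot']).as_matrix()[:,2]).round(4),s['contact_force'],s['wrist_torque'],s['opening'])
```

```text
11.8833 [0.58351043 0.06029922 0.16640718] [-0.013  -0.0092 -0.9999] [-15.76988201  -2.53947307  34.48594524] [-0.24603408  2.01209852 -0.517613  ] 0.24514482668906648
```

Run:
```python
from h import *
a=snap('side','d8.png')['img'][150:300,220:360]
b=snap('scene','s8.png')['img'][150:310,210:360]
f=lambda a:cv2.resize(a,(400,420),interpolation=cv2.INTER_CUBIC)
cv2.imwrite('pics/m8.png',cv2.cvtColor(np.hstack([f(a),f(b)]),cv2.COLOR_RGB2BGR))
# handle centroid tracking
for k in ('d5','d6','d7','d8'):
    im=cv2.imread(f'pics/{k}.png').astype(int)[150:250,280:330]
    m=(im[...,2]-im[...,0]>40)&(im[...,1]>45)&(im[...,2]<190); 
    ys,xs=np.nonzero(m);print(k,xs.mean()+280,ys.mean()+150,len(xs))
```

```text
d5 302.52941176470586 186.61344537815125 357
d6 303.0389221556886 197.40718562874252 334
d7 302.0336391437309 203.01834862385323 327
d8 301.82866043613706 202.797507788162 321
```

View pics/m8.png

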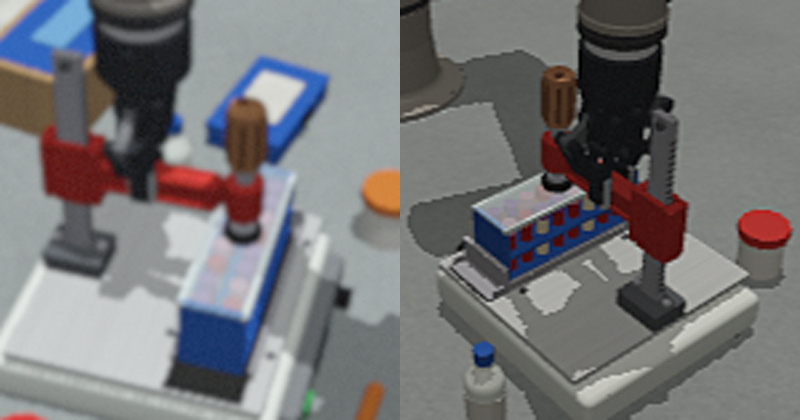

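Emit:
drive_tool(commands=[{"rx":-0.03,"ry":0.1,"rz":0,"tx":-0.03,"ty":0,"tz":-0.2,"fingers":1},{"rx":-0.06,"ry":0.2,"rz":0,"tx":-0.06,"ty":0,"tz":-0.25,"fingers":1},{"rx":-0.06,"ry":0.2,"rz":0,"tx":-0.06,"ty":0,"tz":-0.28,"fingers":1},{"rx":-0.06,"ry":0.2,"rz":0,"tx":-0.06,"ty":0,"tz":-0.28,"fingers":1}])

```text
clock: 12.32
position: [0.5833, 0.0602, 0.1662]
eef_rot: [0.601, 0.799, -0.012, -0.004]
contact_force: [-13.5, -3.6, 40.0]
opening: 0.248
```

Run:
```python
from h import *
s=env.sense();print(s['clock'],s['position'],(Ro.from_quat(s['eef_rot']).as_matrix()[:,2]).round(4),s['contact_force'],s['wrist_torque'],s['opening'])
```

```text
12.3167 [0.5833286  0.06017887 0.16618896] [-0.0219 -0.0147 -0.9997] [-13.53166855  -3.59604607  40.01661634] [-0.23034414  1.70503921 -0.45545476] 0.2481232095299115
```

Emit:
drive_tool(commands=[{"rx":0,"ry":0,"rz":0,"tx":0,"ty":0,"tz":-0.1,"fingers":1},{"rx":0,"ry":0,"rz":0,"tx":0,"ty":0,"tz":0,"fingers":1},{"rx":0,"ry":0,"rz":0,"tx":0,"ty":0,"tz":0,"fingers":1}])

```text
clock: 12.57
position: [0.5833, 0.0602, 0.1665]
eef_rot: [0.601, 0.799, -0.012, -0.004]
contact_force: [-3.4, -1.4, 8.4]
opening: 0.244
```

Run:
```python
from h import *
s=env.sense();print(s['clock'],s['position'],(Ro.from_quat(s['eef_rot']).as_matrix()[:,2]).round(4),s['contact_force'],s['wrist_torque'],s['opening'])
```

```text
12.5667 [0.58325601 0.06016274 0.16646467] [-0.0219 -0.0146 -0.9997] [-3.35042352 -1.38534712  8.35690461] [-0.19429024  0.10340396 -0.37552432] 0.2443178485557344
```

Emit:
drive_tool(commands=[{"rx":0,"ry":0,"rz":0,"tx":0,"ty":0,"tz":0,"fingers":0.5},{"rx":0,"ry":0,"rz":0,"tx":0,"ty":0,"tz":0,"fingers":0.3},{"rx":0,"ry":0,"rz":0,"tx":0,"ty":0,"tz":0,"fingers":0.3},{"rx":0,"ry":0,"rz":0,"tx":0,"ty":0,"tz":0,"fingers":0.3}])

```text
clock: 12.9
position: [0.583, 0.0604, 0.1657]
eef_rot: [0.601, 0.799, -0.013, -0.005]
contact_force: [-0.8, 0.3, -0.2]
opening: 0.702
```

Run:
```python
from h import *
s=env.sense();print(s['clock'],s['position'],s['contact_force'],s['wrist_torque'],s['opening'])
a=snap('side','d9.png')['img'][150:300,220:360]
b=snap('scene','s9.png')['img'][150:310,210:360]
f=lambda a:cv2.resize(a,(400,420),interpolation=cv2.INTER_CUBIC)
cv2.imwrite('pics/m9.png',cv2.cvtColor(np.hstack([f(a),f(b)]),cv2.COLOR_RGB2BGR))
for k in ('d5','d6','d7','d8','d9'):
    im=cv2.imread(f'pics/{k}.png').astype(int)[150:250,280:330]
    m=(im[...,2]-im[...,0]>40)&(im[...,1]>45)&(im[...,2]<190); 
    ys,xs=np.nonzero(m);print(k,xs.mean()+280,ys.mean()+150,len(xs))
```

```text
12.9 [0.58300616 0.06041033 0.16567719] [-0.79440286  0.32137802 -0.245091  ] [0.01494597 0.01510356 0.01232992] 0.7015354542331149
d5 302.52941176470586 186.61344537815125 357
d6 303.0389221556886 197.40718562874252 334
d7 302.0336391437309 203.01834862385323 327
d8 301.82866043613706 202.797507788162 321
d9 301.4767801857585 202.91021671826627 323
```

View pics/m9.png

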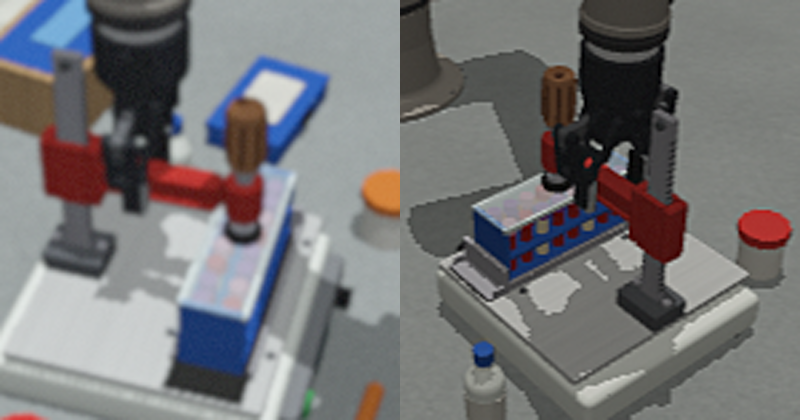

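Emit:
drive_tool(commands=[{"rx":0,"ry":0,"rz":0,"tx":0,"ty":0,"tz":0.6,"fingers":0.2},{"rx":0,"ry":0,"rz":0,"tx":0,"ty":0,"tz":1.6,"fingers":0.2},{"rx":0.1,"ry":-0.15,"rz":0,"tx":0,"ty":0,"tz":3.2,"fingers":0.1},{"rx":0.17,"ry":-0.25,"rz":0,"tx":0,"ty":0,"tz":4.8,"fingers":0},{"rx":0.17,"ry":-0.25,"rz":0,"tx":0,"ty":0,"tz":6.2,"fingers":0},{"rx":0.17,"ry":-0.25,"rz":0,"tx":0,"ty":0,"tz":7.4,"fingers":0},{"rx":0.17,"ry":-0.25,"rz":0,"tx":-0.8,"ty":-0.2,"tz":8.2,"fingers":0},{"rx":0.17,"ry":-0.25,"rz":0,"tx":-1.6,"ty":-0.4,"tz":8.6,"fingers":0},{"rx":0.17,"ry":-0.25,"rz":0,"tx":-1.6,"ty":-0.4,"tz":8.6,"fingers":0}])

```text
clock: 13.75
position: [0.5417, 0.05, 0.3848]
eef_rot: [0.601, 0.799, 0.001, 0.002]
contact_force: [0.7, -0.0, 0.4]
opening: 0.998
```

Run:
```python
from h import *
import pickle
c=wrist('w10.png'); pickle.dump(c,open('w10.pkl','wb'))
s=env.sense();print(s['clock'],s['position'],Ro.from_quat(s['eef_rot']).as_matrix().round(4),s['contact_force'],s['opening'],s['joint_positions'])
```

```text
13.8 [0.54259738 0.05018184 0.38297854] [[-2.774e-01  9.608e-01  2.800e-03]
 [ 9.608e-01  2.774e-01  2.000e-04]
 [-6.000e-04  2.700e-03 -1.000e+00]] [0.33288717 0.23111637 0.08063166] 0.994684444876039 [-4.86238382e-02  3.13875727e-01  1.15566756e+00  3.05475603e-04
  1.66926437e+00 -1.90043521e+00]
```

View pics/w10.png

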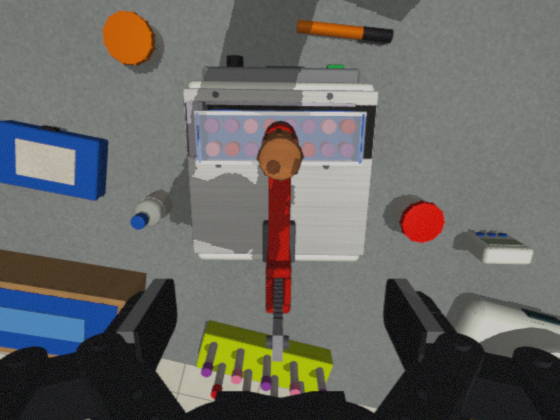

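The handle top is at about (279.5,158), with the bar top at (278,347). The rack is flush and the bystanders look unmoved.

Run:
```python
from h import *
import pickle
c=pickle.load(open('w10.pkl','rb')); im=c['img']
g=cv2.cvtColor(im,cv2.COLOR_RGB2HSV)
cv2.imwrite('pics/w10z.png',cv2.cvtColor(cv2.resize(im[110:200,230:330],None,fx=6,fy=6,interpolation=cv2.INTER_CUBIC),cv2.COLOR_RGB2BGR))
h=onz(c,279.5,158,.277); print('handle',h,'bar',onz(c,278,347,.295))
s=env.read_camera('scene'); d=env.read_camera('side'); print(proj(s,h),proj(d,h))
```

```text
handle [0.50543336 0.03960147 0.277     ] bar [0.64376551 0.07837253 0.295     ]
[269.685884  176.7451112] [305.91934728 185.51800167]
```

View pics/w10z.png

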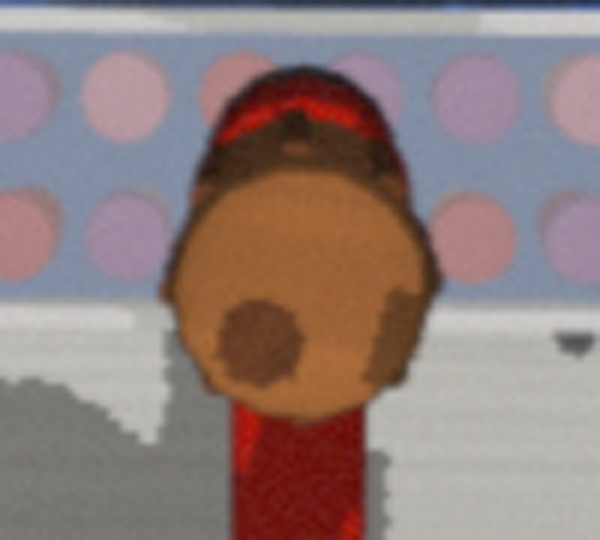

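Emit:
drive_tool(commands=[{"rx":0,"ry":0,"rz":1.4,"tx":-0.3,"ty":-0.1,"tz":0,"fingers":0},{"rx":0,"ry":0,"rz":2.8,"tx":-0.6,"ty":-0.2,"tz":0,"fingers":0},{"rx":0,"ry":0,"rz":4.2,"tx":-0.9,"ty":-0.3,"tz":0,"fingers":0},{"rx":0,"ry":0,"rz":5.6,"tx":-1.2,"ty":-0.4,"tz":0,"fingers":0},{"rx":0,"ry":0,"rz":7,"tx":-1.46,"ty":-0.43,"tz":0,"fingers":0},{"rx":0,"ry":0,"rz":8.4,"tx":-1.46,"ty":-0.43,"tz":0,"fingers":0},{"rx":0,"ry":0,"rz":9.8,"tx":-1.46,"ty":-0.43,"tz":0,"fingers":0},{"rx":0,"ry":0,"rz":11,"tx":-1.46,"ty":-0.43,"tz":-0.5,"fingers":0},{"rx":0,"ry":0,"rz":11,"tx":-1.46,"ty":-0.43,"tz":-1,"fingers":0},{"rx":0,"ry":0,"rz":11,"tx":-1.46,"ty":-0.43,"tz":-1,"fingers":0}])

```text
clock: 14.73
position: [0.5063, 0.0399, 0.3518]
eef_rot: [0.164, 0.986, -0.001, -0.004]
contact_force: [0.5, 0.1, -0.4]
opening: 0.998
```

Run:
```python
from h import *
import pickle
c=wrist('w11.png'); pickle.dump(c,open('w11.pkl','wb'))
s=env.sense();print(s['clock'],s['position'],Ro.from_quat(s['eef_rot']).as_matrix().round(4),s['contact_force'],s['opening'],s['joint_positions'])
b=snap('scene','s11.png')['img'][130:310,210:360]
f=lambda a:cv2.resize(a,(400,420),interpolation=cv2.INTER_CUBIC)
cv2.imwrite('pics/m11.png',cv2.cvtColor(np.hstack([cv2.resize(c['img'],(400,300)),f(b)[:300]]),cv2.COLOR_RGB2BGR))
```

```text
14.7833 [0.50657789 0.03979634 0.35322053] [[-9.46e-01  3.24e-01 -6.10e-03]
 [ 3.24e-01  9.46e-01 -3.00e-04]
 [ 5.60e-03 -2.30e-03 -1.00e+00]] [-0.52099172  0.27124527 -0.49524198] 1.000014152665624 [-7.20639120e-02  2.48948289e-01  1.32258608e+00 -7.41828048e-04
  1.57608029e+00 -2.88365302e+00]
```

View pics/w11.png

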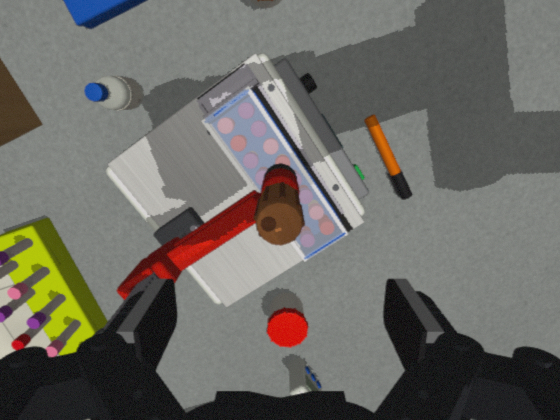

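View pics/m11.png

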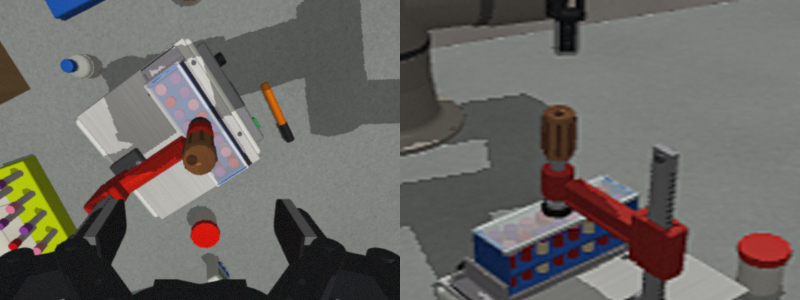

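Run:
```python
from h import *
import pickle
c=pickle.load(open('w11.pkl','rb')); c0=pickle.load(open('w10.pkl','rb')); im=c['img']
cv2.imwrite('pics/w11z.png',cv2.cvtColor(cv2.resize(im[150:260,230:330],None,fx=5,fy=5,interpolation=cv2.INTER_CUBIC),cv2.COLOR_RGB2BGR))
for p in ((279.5,220),(279.5,222)):
  print(onz(c,*p,.277),two(c,p,c0,(280.5,158.7)))
```

```text
[0.50483126 0.03665577 0.277     ] (array([0.50687319, 0.04083608, 0.26450744]), np.float64(0.0015533974758869266))
[0.50526982 0.03793833 0.277     ] (array([0.50655119, 0.04070963, 0.26879437]), np.float64(0.0008633501632935324))
```

View pics/w11z.png

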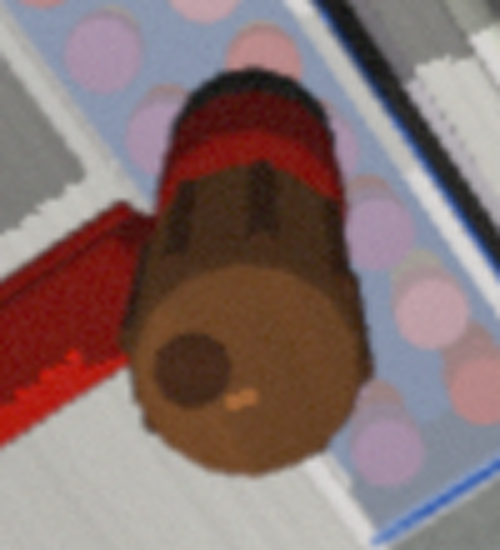

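The picture shows the handle top centred at (280,224), with a dark index spot on its left. I can use that spot to track the angle.

Emit:
drive_tool(commands=[{"rx":0,"ry":-0.07,"rz":0,"tx":0,"ty":0.01,"tz":-1,"fingers":0},{"rx":0,"ry":-0.07,"rz":0,"tx":0,"ty":0.01,"tz":-2,"fingers":0.2},{"rx":0,"ry":-0.07,"rz":0,"tx":0,"ty":0.01,"tz":-3,"fingers":0.2},{"rx":0,"ry":-0.07,"rz":0,"tx":0,"ty":0.01,"tz":-4,"fingers":0.2},{"rx":0,"ry":-0.07,"rz":0,"tx":0,"ty":0.01,"tz":-4.7,"fingers":0.2},{"rx":0,"ry":-0.07,"rz":0,"tx":0,"ty":0.01,"tz":-4.9,"fingers":0.2},{"rx":0,"ry":-0.07,"rz":0,"tx":0,"ty":0.01,"tz":-4.9,"fingers":0.3}], squeeze=50)

```text
clock: 15.42
position: [0.5068, 0.0401, 0.2311]
eef_rot: [0.164, 0.986, -0.0, 0.0]
contact_force: [-0.8, -0.0, -0.9]
opening: 0.702
```

Run:
```python
from h import *
c=wrist('w12.png')
s=env.sense();print(s['clock'],s['position'],s['contact_force'],s['opening'])
```

```text
15.4667 [0.50748972 0.03998371 0.2324033 ] [-0.10051583 -0.28764264  0.66393297] 0.7004629664986335
```

View pics/w12.png

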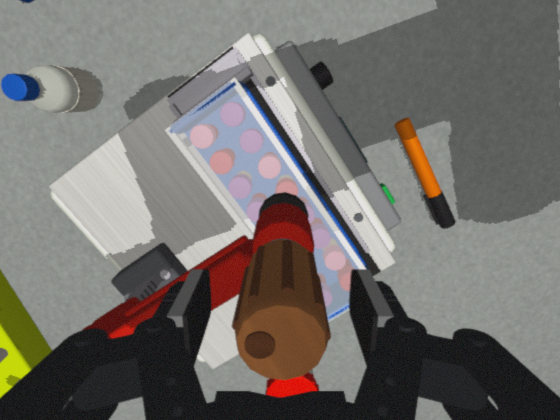

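Emit:
drive_tool(commands=[{"rx":0,"ry":0,"rz":0,"tx":-0.03,"ty":0,"tz":0,"fingers":0.5},{"rx":0,"ry":0,"rz":0,"tx":-0.03,"ty":0,"tz":0,"fingers":0.6},{"rx":0,"ry":0,"rz":0,"tx":-0.03,"ty":0,"tz":0,"fingers":0.8},{"rx":0,"ry":0,"rz":0,"tx":-0.03,"ty":0,"tz":0,"fingers":1},{"rx":0,"ry":0,"rz":0,"tx":-0.03,"ty":0,"tz":0,"fingers":1},{"rx":0,"ry":0,"rz":0,"tx":-0.03,"ty":0,"tz":0,"fingers":1}], squeeze=50)

```text
clock: 15.97
position: [0.5065, 0.0404, 0.2341]
eef_rot: [0.164, 0.986, 0.0, 0.002]
contact_force: [-4.4, 1.3, 7.2]
opening: 0.367
```

Emit:
drive_tool(commands=[{"rx":0,"ry":0,"rz":-1.2,"tx":0,"ty":0,"tz":0,"fingers":1},{"rx":0,"ry":0,"rz":-2.4,"tx":0,"ty":0,"tz":0,"fingers":1},{"rx":0,"ry":0,"rz":-3.6,"tx":0,"ty":0,"tz":-0.01,"fingers":1},{"rx":0,"ry":0,"rz":-4.8,"tx":0,"ty":0,"tz":-0.01,"fingers":1},{"rx":0,"ry":0,"rz":-6,"tx":0,"ty":0,"tz":-0.02,"fingers":1}])

```text
clock: 16.38
position: [0.507, 0.0404, 0.234]
eef_rot: [0.416, 0.909, 0.0, 0.002]
contact_force: [1.9, -0.4, -1.7]
opening: 0.365
```

```bash
cat > st.py <<'E'
from h import *
s=env.sense();M=Ro.from_quat(s['eef_rot']).as_matrix();print(s['clock'],s['position'].round(4),'a',np.degrees(np.arctan2(M[1,0],M[0,0])).round(2),M[:,2].round(4),s['contact_force'].round(2),s['wrist_torque'].round(2),s['opening'],'j6',s['joint_positions'][5])
E
python3 st.py
```

```text
16.3833 [0.507  0.0404 0.234 ] a 130.79 [ 0.0043 -0.0018 -1.    ] [ 1.94 -0.35 -1.66] [-0.12 -0.15  0.12] 0.36491439025709854 j6 -2.352637129789706
```

Emit:
drive_tool(commands=[{"rx":0,"ry":0,"rz":-1.3,"tx":0,"ty":0,"tz":0,"fingers":1},{"rx":0,"ry":0,"rz":-2.6,"tx":0,"ty":0,"tz":-0.01,"fingers":1},{"rx":0,"ry":0,"rz":-3.9,"tx":0,"ty":0,"tz":-0.01,"fingers":1},{"rx":0,"ry":0,"rz":-5.2,"tx":0,"ty":0,"tz":-0.02,"fingers":1},{"rx":0,"ry":0,"rz":-6.5,"tx":0,"ty":0,"tz":-0.02,"fingers":1},{"rx":0,"ry":0,"rz":-7.8,"tx":0,"ty":0,"tz":-0.02,"fingers":1},{"rx":0,"ry":0,"rz":-9.1,"tx":0,"ty":0,"tz":-0.03,"fingers":1},{"rx":0,"ry":0,"rz":-10.4,"tx":0,"ty":0,"tz":-0.03,"fingers":1},{"rx":0,"ry":0,"rz":-11.7,"tx":0,"ty":0,"tz":-0.03,"fingers":1},{"rx":0,"ry":0,"rz":-13,"tx":0,"ty":0,"tz":-0.04,"fingers":1}])

```text
clock: 17.22
position: [0.5071, 0.0385, 0.2338]
eef_rot: [0.841, 0.541, -0.002, 0.004]
contact_force: [-0.3, -6.4, 2.8]
opening: 0.36
```

```bash
python3 st.py
```

```text
17.2167 [0.5071 0.0385 0.2338] a 65.49 [ 8.0e-04 -9.1e-03 -1.0e+00] [-0.3  -6.43  2.82] [-2.06  0.78  0.21] 0.3597268965773151 j6 -1.2097611483201887
```

Emit:
drive_tool(commands=[{"rx":0,"ry":0,"rz":-1.3,"tx":0,"ty":0,"tz":0,"fingers":1},{"rx":0,"ry":0,"rz":-2.6,"tx":0,"ty":0,"tz":-0.01,"fingers":1},{"rx":0,"ry":0,"rz":-3.9,"tx":0,"ty":0,"tz":-0.01,"fingers":1},{"rx":0,"ry":0,"rz":-5.2,"tx":0,"ty":0,"tz":-0.02,"fingers":1},{"rx":0,"ry":0,"rz":-6.5,"tx":0,"ty":0,"tz":-0.02,"fingers":1},{"rx":0,"ry":0,"rz":-7.8,"tx":0,"ty":0,"tz":-0.02,"fingers":1},{"rx":0,"ry":0,"rz":-9.1,"tx":0,"ty":0,"tz":-0.03,"fingers":1}])

```text
clock: 17.8
position: [0.506, 0.0377, 0.2338]
eef_rot: [0.985, 0.171, -0.005, 0.004]
contact_force: [-4.4, -2.4, 5.9]
opening: 0.365
```

```bash
python3 - <<'E'
from h import *
a=snap('side','d13.png')['img'][150:300,220:360]
b=snap('scene','s13.png')['img'][150:310,210:360]
f=lambda a:cv2.resize(a,(400,420),interpolation=cv2.INTER_CUBIC)
cv2.imwrite('pics/m13.png',cv2.cvtColor(np.hstack([f(a),f(b)]),cv2.COLOR_RGB2BGR))
E
python3 st.py
```

```text
17.9 [0.506  0.0377 0.2338] a 19.93 [-0.0083 -0.0088 -0.9999] [-4.52 -4.07  5.99] [-1.17  2.18 -0.04] 0.3580317519989668 j6 -0.41592295888717445
```

View pics/m13.png

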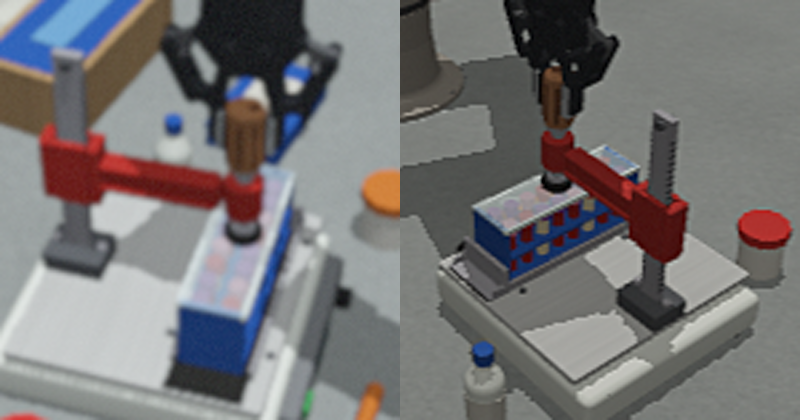

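Emit:
drive_tool(commands=[{"rx":0,"ry":0,"rz":-1.3,"tx":0,"ty":0,"tz":0,"fingers":1},{"rx":0,"ry":0,"rz":-2.6,"tx":0,"ty":0,"tz":0,"fingers":1},{"rx":0,"ry":0,"rz":-3.9,"tx":0,"ty":0,"tz":0,"fingers":1},{"rx":0,"ry":0,"rz":-5.2,"tx":0,"ty":0,"tz":0,"fingers":1},{"rx":0,"ry":0,"rz":-6.5,"tx":0,"ty":0,"tz":0,"fingers":1},{"rx":0,"ry":0,"rz":-7.8,"tx":0,"ty":0,"tz":0,"fingers":1},{"rx":0,"ry":0,"rz":-9.1,"tx":0,"ty":0,"tz":0,"fingers":1},{"rx":0,"ry":0,"rz":-10.4,"tx":0,"ty":0,"tz":0,"fingers":1}])

```text
clock: 18.57
position: [0.5051, 0.0381, 0.2341]
eef_rot: [0.961, -0.277, -0.007, 0.001]
contact_force: [-5.1, 0.9, 0.9]
opening: 0.361
```

```bash
python3 st.py
```

```text
18.5667 [0.5051 0.0381 0.2341] a -32.13 [-0.0139  0.0018 -0.9999] [-5.05  0.94  0.88] [-0.05  1.27  0.13] 0.3610451087450604 j6 0.48397873665080127
```

Emit:
drive_tool(commands=[{"rx":0,"ry":0,"rz":-1.3,"tx":0,"ty":0,"tz":0,"fingers":1},{"rx":0,"ry":0,"rz":-2.6,"tx":0,"ty":0,"tz":0,"fingers":1},{"rx":0,"ry":0,"rz":-3.9,"tx":0,"ty":0,"tz":0,"fingers":1},{"rx":0,"ry":0,"rz":-5.2,"tx":0,"ty":0,"tz":0,"fingers":1},{"rx":0,"ry":0,"rz":-6.5,"tx":0,"ty":0,"tz":0,"fingers":1},{"rx":0,"ry":0,"rz":-7.8,"tx":0,"ty":0,"tz":0,"fingers":1},{"rx":0,"ry":0,"rz":-9.1,"tx":0,"ty":0,"tz":0,"fingers":1},{"rx":0,"ry":0,"rz":-10.4,"tx":0,"ty":0,"tz":0,"fingers":1}])

```text
clock: 19.23
position: [0.5048, 0.0388, 0.2341]
eef_rot: [0.742, -0.67, -0.007, -0.002]
contact_force: [-3.7, 3.9, -1.0]
opening: 0.359
```

```bash
python3 st.py
```

```text
19.2333 [0.5048 0.0388 0.2341] a -84.17 [-0.0075  0.0129 -0.9999] [-3.69  3.89 -0.96] [-0.42  0.6   0.16] 0.3587032912571904 j6 1.3828257801131996
```

Emit:
drive_tool(commands=[{"rx":0,"ry":0,"rz":-1.3,"tx":0,"ty":0,"tz":0,"fingers":1},{"rx":0,"ry":0,"rz":-2.6,"tx":0,"ty":0,"tz":0,"fingers":1},{"rx":0,"ry":0,"rz":-3.9,"tx":0,"ty":0,"tz":0,"fingers":1},{"rx":0,"ry":0,"rz":-5.2,"tx":0,"ty":0,"tz":0,"fingers":1},{"rx":0,"ry":0,"rz":-6.5,"tx":0,"ty":0,"tz":0,"fingers":1},{"rx":0,"ry":0,"rz":-7.8,"tx":0,"ty":0,"tz":0,"fingers":1},{"rx":0,"ry":0,"rz":-9.1,"tx":0,"ty":0,"tz":0,"fingers":1},{"rx":0,"ry":0,"rz":-10,"tx":0,"ty":0,"tz":0,"fingers":1},{"rx":0,"ry":0,"rz":-10,"tx":0,"ty":0,"tz":0,"fingers":1}])

```text
clock: 19.98
position: [0.5048, 0.0397, 0.234]
eef_rot: [-0.39, 0.921, 0.006, 0.005]
contact_force: [3.2, 5.1, -2.9]
opening: 0.359
```

```bash
python3 st.py
python3 - <<'E'
from h import *
wrist('w14.png')
a=snap('side','d14.png')['img'][150:300,220:360]
b=snap('scene','s14.png')['img'][150:310,210:360]
f=lambda a:cv2.resize(a,(400,420),interpolation=cv2.INTER_CUBIC)
cv2.imwrite('pics/m14.png',cv2.cvtColor(np.hstack([f(a),f(b)]),cv2.COLOR_RGB2BGR))
E
```

```text
19.9833 [0.5048 0.0397 0.234 ] a -134.13 [ 0.0048  0.0151 -0.9999] [ 3.17  5.15 -2.88] [-0.54  1.13  0.1 ] 0.35947038365426687 j6 2.253427794407353
```

View pics/w14.png

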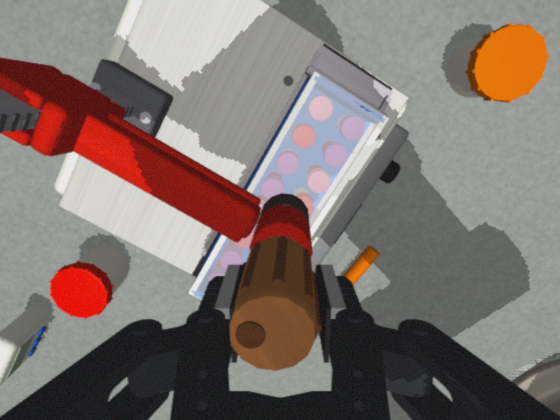

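View pics/m14.png

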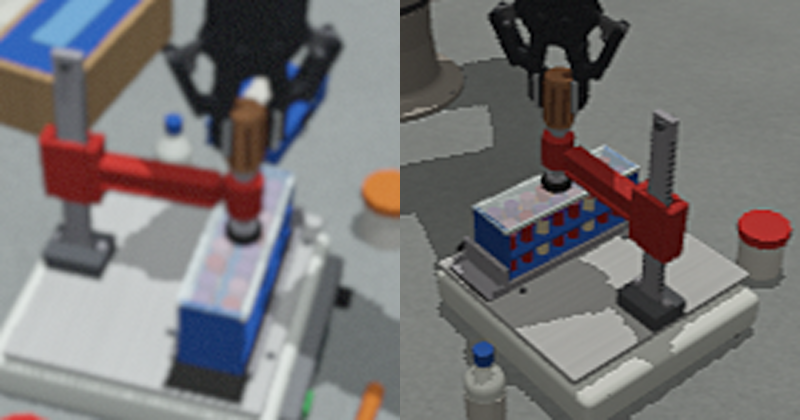

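The index spot kept its place relative to the gripper, so the handle turned with it, about 295° in all. I'll release, rise and check.

Emit:
drive_tool(commands=[{"rx":0,"ry":0,"rz":0,"tx":0,"ty":0,"tz":0,"fingers":0.5},{"rx":0,"ry":0,"rz":0,"tx":0,"ty":0,"tz":0,"fingers":0.2},{"rx":0,"ry":0,"rz":0,"tx":0,"ty":0,"tz":0,"fingers":0.1},{"rx":0,"ry":0,"rz":0,"tx":0,"ty":0,"tz":0,"fingers":0},{"rx":0,"ry":0,"rz":0,"tx":0,"ty":0,"tz":0,"fingers":0}])

```text
clock: 20.55
position: [0.505, 0.0396, 0.2343]
eef_rot: [-0.392, 0.92, 0.006, 0.006]
contact_force: [-1.0, -0.8, -1.3]
opening: 0.995
```

Emit:
drive_tool(commands=[{"rx":0,"ry":0,"rz":0,"tx":0,"ty":0,"tz":0.6,"fingers":0},{"rx":0,"ry":0,"rz":0,"tx":0,"ty":0,"tz":1.5,"fingers":0},{"rx":0.15,"ry":0.06,"rz":0,"tx":0,"ty":0,"tz":2.8,"fingers":0},{"rx":0.17,"ry":0.06,"rz":0,"tx":0,"ty":0,"tz":4.2,"fingers":0},{"rx":0.17,"ry":0.06,"rz":0,"tx":0,"ty":0,"tz":4.9,"fingers":0},{"rx":0.17,"ry":0.06,"rz":0,"tx":0,"ty":0,"tz":4.9,"fingers":0}])

```text
clock: 21.05
position: [0.5065, 0.0394, 0.3615]
eef_rot: [-0.392, 0.92, 0.012, 0.01]
contact_force: [0.3, -0.4, -0.2]
opening: 1.001
```

```bash
python3 st.py
python3 - <<'E'
from h import *
import pickle
c=wrist('w15.png'); pickle.dump(c,open('w15.pkl','wb'))
snap('side','d15.png');snap('scene','s15.png')
rows=[]
for k in ('s9','s11','s15'):
    im=cv2.imread(f'pics/{k}.png'); rows.append(cv2.resize(im[155:275,250:330],None,fx=3.2,fy=4.8,interpolation=cv2.INTER_CUBIC))
cv2.imwrite('pics/m15.png',np.hstack(rows))
E
```

```text
21.05 [0.5065 0.0394 0.3615] a -133.85 [ 0.0093  0.0292 -0.9995] [ 0.35 -0.43 -0.25] [-0.02  0.06  0.02] 1.0009611381987327 j6 2.2442726908598147
```

View pics/m15.png

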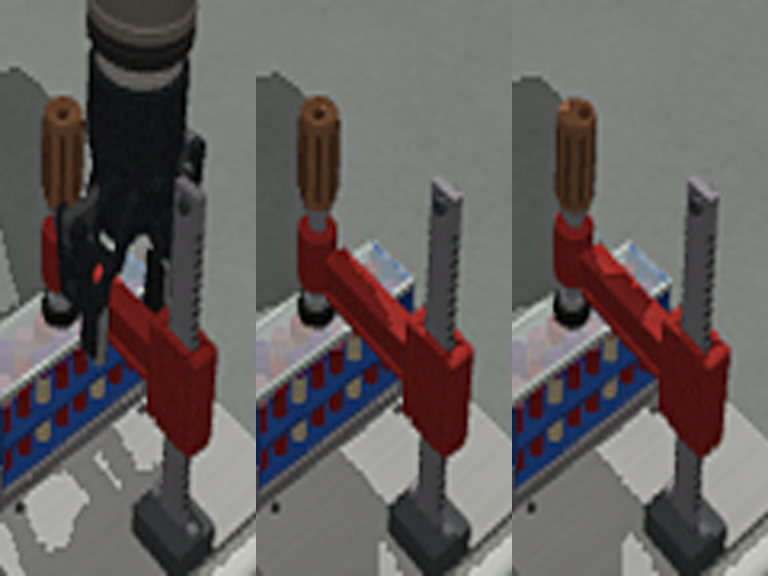

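View pics/w15.png

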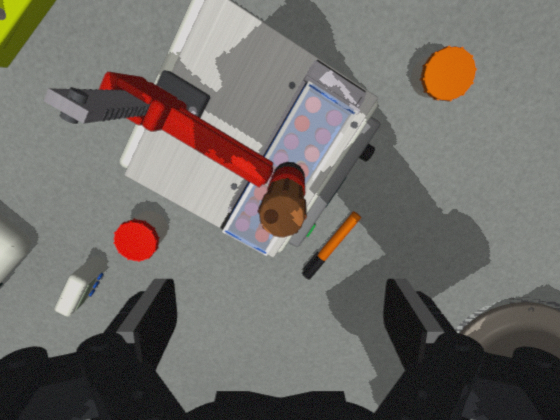

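Run:
```python
from h import *
def sh(k1,k2,box):
    y0,y1,x0,x1=box
    A=cv2.cvtColor(cv2.imread(f'pics/{k1}.png'),cv2.COLOR_BGR2GRAY).astype(np.float32); B=cv2.cvtColor(cv2.imread(f'pics/{k2}.png'),cv2.COLOR_BGR2GRAY).astype(np.float32)
    p=4; a=cv2.resize(A[y0:y1,x0:x1],None,fx=8,fy=8,interpolation=cv2.INTER_CUBIC)
    b=cv2.resize(B[y0-p:y1+p,x0-p:x1+p],None,fx=8,fy=8,interpolation=cv2.INTER_CUBIC)
    r=cv2.matchTemplate(b,a,cv2.TM_CCOEFF_NORMED); _,m,_,l=cv2.minMaxLoc(r); return (l[0]/8-p,l[1]/8-p,round(m,3))
B={'handle_top':(172,185,262,277),'handle_bot':(190,201,262,277),'boss':(198,218,262,275),'sleeve_bot':(240,254,296,318),'sleeve':(225,254,296,320),'base':(257,275,290,318),'pad':(212,225,260,276)}
for k in ('s9','s11'):
  print(k,{n:sh(k,'s15',b) for n,b in B.items()})
D={'sleeve':(195,226,232,258),'handle':(180,210,298,318),'boss':(208,228,295,316),'base':(230,250,232,265)}
print({n:sh('d9','d15',b) for n,b in D.items()})
print({n:sh('d0' if 0 else 'side0','d15',b) for n,b in {'base':D['base'],'redpot':(295,335,210,245),'timer':(330,380,165,200),'marker':(285,330,330,358)}.items()})
print({n:sh('scene0','s15',b) for n,b in {'redpot':(228,260,333,360),'orange':(240,275,182,210),'dropper':(278,320,230,252),'slide':(290,345,140,215),'timer':(218,252,368,398)}.items()})
```

```text
s9 {'handle_top': (-0.125, 0.25, 0.881), 'handle_bot': (-1.0, 4.0, 0.433), 'boss': (-0.25, -0.25, 0.761), 'sleeve_bot': (0.0, -0.125, 0.983), 'sleeve': (0.0, -0.125, 0.985), 'base': (0.125, 0.0, 0.952), 'pad': (-0.125, 0.0, 0.916)}
s11 {'handle_top': (0.25, 0.375, 0.91), 'handle_bot': (0.375, 0.0, 0.898), 'boss': (0.125, -0.5, 0.915), 'sleeve_bot': (0.0, -0.125, 0.996), 'sleeve': (0.0, -0.125, 0.996), 'base': (0.0, 0.0, 0.999), 'pad': (-0.125, 0.0, 0.968)}
{'sleeve': (-0.625, 0.0, 0.942), 'handle': (-0.375, 0.25, 0.983), 'boss': (0.0, -0.625, 0.982), 'base': (-0.25, 0.25, 0.923)}
{'base': (-0.125, 0.125, 0.974), 'redpot': (0.0, 0.0, 0.999), 'timer': (0.0, 0.0, 1.0), 'marker': (-0.125, 0.375, 0.936)}
{'redpot': (0.0, 0.0, 0.998), 'orange': (0.125, 0.0, 0.795), 'dropper': (-0.125, 0.0, 0.815), 'slide': (0.0, 0.0, 1.0), 'timer': (0.0, 0.0, 1.0)}
```

Run:
```python
from h import *
a=cv2.imread('pics/w15.png')[150:250,230:335]; b=cv2.imread('pics/w11.png')[150:260,230:330]
f=lambda a:cv2.resize(a,(390,400),interpolation=cv2.INTER_CUBIC)
cv2.imwrite('pics/m16.png',np.hstack([f(b),f(a)]))
```

View pics/m16.png

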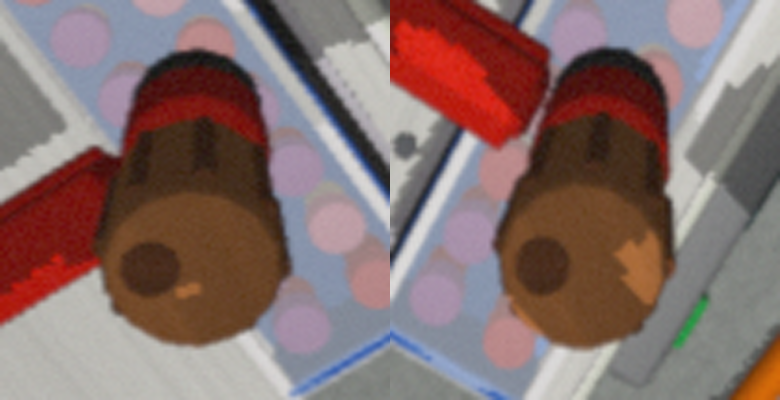

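```bash
python3 st.py; python3 -c "
from workcell import env
print(env.hand_in())"
```

```text
21.2 [0.5046 0.0396 0.3559] a -133.87 [-9.000e-04  3.000e-02 -9.995e-01] [ 0.91 -0.05  0.18] [-0.01 -0.05 -0.02] 0.9978684738489035 j6 2.2444293477860504
the job is handed in; nothing more can be done
None
```

I did all the steps in the order asked and handed in at 21.2 s. The lid force can't be measured, so "over 35 N" is inferred from how far I turned the handle.

- **Rack:** I pushed it with closed fingers until the force jumped from about 3.5 N to 37 N. The pictures show it against the end stop.
- **Clamp arm:** I held it at the beam and slid it down about 45 mm at 4–7 N until the pad bore on the lid. I then pressed to 40 N, above the 15–25 N given for cocking. The beam moved only 2 to 2.5 mm after the pad bore, the low end of the expected 2 to 5 mm. It stayed down when I unloaded it and let go.
- **Handle:** I turned it about 295° clockwise (5.1 rad) in one grip, all after the pad bore. The dark spot on its top turned with the gripper, so it did not slip noticeably.

**Last checks:** After the turning, the sleeve had moved no more than about 0.4 mm on the bar. The boss rose about 1.6 mm and the handle dropped about 1 mm, which fits the arm gripping the bar with the screw loaded. The red pot, timer and slide box did not move. The orange pot, dropper and marker matched to within half a pixel, though less clearly. At hand-in the gripper was open, clear above the handle, and the force reading was near zero.

**Disagreements:** The side camera placed points about 9 mm off in x from the other two views, so I relied on the wrist and scene cameras. The turning torque stayed at about 0.1–0.2 N m, so it neither confirms nor contradicts tightness.

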